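# Fit the crossbar to a woven pendant shade

### The job

Fit the crossbar to the woven bamboo pendant shade: draw the pale bar out of the bamboo tube by the end that sticks out, lay it level in the grooves of the two V-blocks, centred on the pair, and let go. Then take it again by its middle, lift it level and lay it gently across the shade, down in both V-notches of the top hoop and with its ends standing out equally on both sides, and let go. Never drop the bar, do not push the shade away or tip it, and leave the dark bar in its tube and everything else where it is.

Things in the scene. Friction and masses are not known exactly. Their poses are not given: they have to be found in the camera images.
- bar_center (a point): Centre of the pale bamboo crossbar, a loose round rod 14 mm thick, 210 mm long, about 30 g; x runs along it. At the start it slopes 40 deg above level in one tube of the quiver, x pointing down the slope to its foot: the upper end is 105 mm from this point along -x. Only the upper 85 mm sticks out of the tube; it must be drawn about 130 mm up its slope to come free.
- dark_bar_center (a point): Centre of a dark brown stained bar of the same size and shape, in the other tube. Not wanted: leave it there.
- quiver: Fixed wooden rack, base 155 x 150 mm, with two bamboo tubes side by side at y = +42 and -42 mm (which bar is in which varies): 38 mm outside, 29 mm clear inside, 130 mm long, 40 deg above level, mouths towards -x and up. Tube axis from its bottom at x 80, z 30 mm to its mouth at x -20, z 114 mm; a bar lies on the lower wall, its upper end at x -90, z 163 mm. Origin on the bench, z up.
- vblocks: Fixed pair of dark hardwood V-blocks on a plywood board 108 x 90 x 10 mm. Blocks 22 mm long, 56 mm wide, tops at z 50 mm, at x = -41 and +41 mm: a clear 60 mm gap for fingers between. Their 90 deg grooves run along x, 32 mm wide at the top; a bar lying in both has its axis at y 0, z 44 mm and, centred, stands out 53 mm past each block. Origin on the bench under the board's centre, z up.
- shade: Pendant shade, open woven cylinder standing on the bench, loose, 350 g: 190 mm outside, 170 mm high, wall 8 mm, empty inside. Its top hoop has two alike V-notches at +x and -x: 34 mm wide at the rim, 20 mm deep. The bar lying in both runs along this x (either way round), axis at z 161 mm (9 mm below the rim), ends 10 mm past the hoop on each side. Origin: centre of the underside, z up.
- ochre_base: Bystander: turned ochre lamp base, 108 mm wide, 54 mm high. Origin at its underside.
- clay_dish: Bystander: shallow ochre dish-shaped lamp part, 116 mm wide, 34 mm high. Origin at its underside.
- glue: Bystander: small white glue bottle with a red band, 31 mm in diameter, 100 mm high. Origin at its underside.
- marker: Bystander: white marker pen with a red cap, 132 mm long, 17 mm thick, lying along its x. Origin at its underside.
- canister: Bystander: pale veneer canister, 72 mm in diameter, 90 mm high. Origin at its underside.
- small_lamp: Bystander: small finished lamp, woven cylinder on a dark red base, 116 mm wide, 204 mm high. Origin at its underside.
- sanding_block: Bystander: wooden sanding block, 36 x 110 x 35 mm. Origin at its underside.
Things that resemble listed ones, but are neither listed nor needed, are in the scene too. What is shaped like the shade but red is not meant.

How it is judged:
By the outcome, as a careful person would: the job done as asked, in the order asked, and still so for the second after the job is handed in, with the robot touching nothing.
It also fails if it takes over 64 s, if anything falls off the work surface, if the arm or the gripper's body presses on something with over 40 N, if the wrist force passes 120 N, or if a joint passes its speed limit or range.

### The arm

A 6-joint arm with a two-finger parallel gripper is mounted at the origin on the work surface. World frame = base frame: x ahead of the robot, y to its left, z up, the work surface at z = 0. Lengths are in m, angles in rad, forces in N, time in s.
With the tool pointing down it reaches from about 0.375 to 0.9 m from the base axis. Payload 3.1 kg.
Tool frame: the origin (TCP) lies at the very end of the fingers, on their centre line; the grasp point (between the pads) lies 19 mm behind it; y points along the fingers, x is the direction in which the jaws open and shut, and the axes are right-handed (so a half turn about y gives the same grasp; the last joint's range is limited). The gripper opens to 85 mm and grips with 20 to 120 N. Pads are 22 mm wide; open, the fingers measure 114 mm over their backs; the gripper's body (76 mm by 85 mm) begins 54 mm behind the grasp point. The pads swing forward as they close: fully open they stand 13 mm farther back than shut.
Start: joints at [0.996, 0.527, 1.433, -0, 1.181, -0.178], TCP at [0.242, 0.576, 0.231] pointing down, gripper open.
Joint ranges: [-3.08, 3.08], [-0.75, 2.2], [0.22, 2.44], [-1.43, 4.57], [0, 2.65], [-2.85, 2.85]. Speed limits (rad/s): [2.79, 2.79, 3.14, 3.14, 3.14, 3.14].

### API

Orientations are given as a unit quaternion [x, y, z, w].
In Python, from rig import r, imaging gives the robot as it stands.
- The arm moves only by the tool move_arm, never from a script. Its argument "rows" is a list of rows, each an object with "slide": the shift along the tool's x, y, z in mm, a list of three; "turn": the turn about the tool's y in rad; "hand": the closure, from 0 (fully open) to 1 (shut). A call has 1 to 20 rows; each row shifts and turns the pose as measured when the row begins, along the tool's axes as they then stand; what a row does not reach is not made up. A row lasts 1/10 s, in which the tool goes at most 50 mm and 8.59 degrees, less where a joint would pass 70% of its speed; a pose out of reach is approached as far as the arm can. A call is refused whole if a number of a shift passes 50 or a number of a turn 0.15, either way. A call with a gripper value outside its range is refused whole. The fingers move at their own pace and stop on an object; "force" is the grip in N (left out, the last holds). Time passes only in rows, so rows that do not move let the fingers close. It gives the time, the measured TCP pose, the force and the opening at its end, in the units of the state.
- r.sense(): the state, without advancing time (a new reading comes with each control period).
- imaging.camera(name): name is "scene" or "top" or "wrist"; returns the picture (420x560x3 uint8, red, green, blue); there is no depth.
- imaging.calibration(name): a dict with "fx", "fy", "cx", "cy" (pixels), "rvec" (rotation vector, rad) and "tvec" (3), from world to camera coordinates, as OpenCV has them. Camera axes: x right, y down, z forward; pixel columns grow to the right and rows downward; lengths in m; the calibration is good to about 2 mm. A picture is of the moment at which its call begins: read the wrist's pose just before it. calibration takes no time and is no camera call; for the wrist camera it gives the pose at the moment of the call.
- r.job_done(): hands the job in, once; it reports no verdict.
The state is a dict: "clock": time; "joint_pos": joint angles; "qd": joint speeds; "tau": joint torques, N m; "ee_pos": TCP position; "ee_rot": TCP orientation; "ft_force": force on the tool from outside, world axes, zero at the start; "moment": the same for the moment, N m; "grip_width": finger opening in m.
Only numpy, scipy, OpenCV 4.12 (cv2) and the standard library are available. Lean on these libraries where they do the work, as an engineer would, in place of code of your own. Each camera call takes 0.05 s, during which the arm holds its last target. There are 200 camera calls.

## Working session

There is one attempt and no reset: what is moved stays moved. The work goes in short steps, Python scripts to look and compute and a tool call to move; the robot and the scene stay as the last step left them, time stands still between calls to the robot, and variables do not carry over. Pictures are saved under pics/ and viewed, on a budget of 10 in all, crops included, one or two more only if the job needs it, and the job is handed in when it is done.

Besides the shell and the picture viewer there is one more tool, called after "Call:" as name(argument=value, ...) on one line, values as JSON. move_arm: Moves the arm, as the interface text tells. Its arguments: {"type":"object","properties":{"rows":{"type":"array"},"force":{"type":"number"}},"required":["rows"]}

```bash
ls; mkdir -p pics
python3 - <<'E'
from rig import r, imaging
import cv2,numpy as np
for n in("scene","top"):
    im=imaging.camera(n); np.save(f"{n}0.npy",im)
    cv2.imwrite(f"pics/{n}0.png",cv2.resize(im[:,:,::-1],(800,600),interpolation=cv2.INTER_CUBIC))
    c=imaging.calibration(n); R=cv2.Rodrigues(np.array(c["rvec"]))[0]
    print(n,c,"pos",-R.T@np.array(c["tvec"]).ravel())
print(r.sense())
print(imaging.calibration("wrist"))
E
```

```text
pics
scene {'fx': 396.0747587374244, 'fy': 396.0747587374244, 'cx': 281.0660874710107, 'cy': 206.90431799779813, 'rvec': array([ 2.2714604 ,  0.62234432, -0.25759445]), 'tvec': array([-0.46643783, -0.13798985,  1.3200834 ])} pos [ 0.9290561  -0.66398735  0.82170627]
top {'fx': 487.28853193889046, 'fy': 487.28853193889046, 'cx': 274.5408092311733, 'cy': 217.35423761754814, 'rvec': array([ 2.21051426, -2.16749337,  0.04994779]), 'tvec': array([-1.03193444e-03,  5.56468116e-01,  1.35920882e+00])} pos [ 0.48114457 -0.00352722  1.38765771]
{'clock': 0.1, 'joint_pos': array([ 9.95505321e-01,  5.28385254e-01,  1.43377107e+00,  3.67259875e-05,
        1.18140943e+00, -1.78504091e-01]), 'qd': array([ 0.00063105, -0.00126947, -0.00487485, -0.00014173, -0.00104783,
        0.00074129]), 'tau': array([ 7.68757818e-04, -4.43306494e+01, -1.78585947e+01, -1.69889049e-04,
        3.88453191e-03, -1.70020763e-05]), 'ee_pos': array([0.24114612, 0.57590882, 0.23042506]), 'ee_rot': array([ 0.58900806,  0.39099569, -0.39228562, -0.58847588]), 'ft_force': array([ 0.55737273, -1.33986496, -0.7353251 ]), 'moment': array([0.04217105, 0.04436867, 0.0048598 ]), 'grip_width': 0.08537250295131173}
{'fx': 316.55393495121797, 'fy': 316.55393495121797, 'cx': 284.72914135571096, 'cy': 211.87714381272392, 'rvec': array([-2.42474377, -1.61399092, -0.211373  ]), 'tvec': array([-0.62312008, -0.03396202,  0.37914112])}
```

View pics/scene0.png

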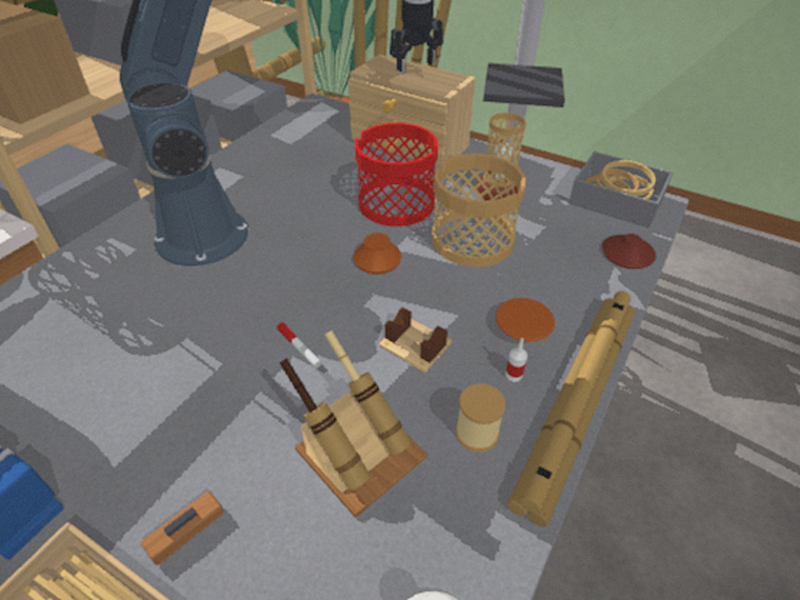

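View pics/top0.png

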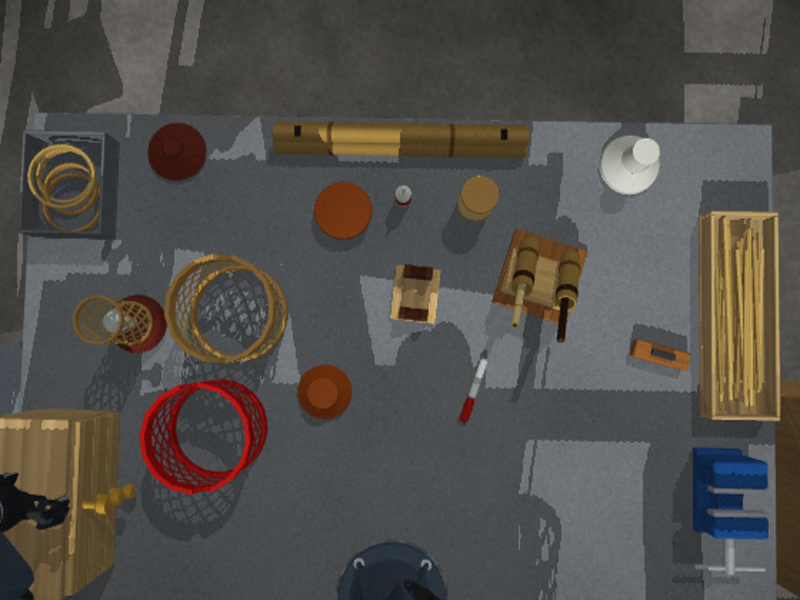

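Candidates for the pale bar (800x600 views):
- Pale rod in the quiver: scene (340,355), top (517,308). Chosen, because it is pale and stands in a tube.
- Dark rod: scene (298,385), top (563,315). Not wanted.
- Loose sticks in the crate: top (740,310). Not in a tube.

For the shade, I choose the tan cylinder at top (228,310). The red one at (205,437) and the small lamp at (125,320) are excluded. The next picture is one close composite to check these choices.

```bash
cat > h.py <<'E'
import numpy as np,cv2
from rig import r,imaging
def ray(c,p):
    R=cv2.Rodrigues(np.array(c["rvec"]))[0]; t=np.array(c["tvec"]).ravel()
    d=R.T@np.array([(p[0]-c["cx"])/c["fx"],(p[1]-c["cy"])/c["fy"],1.]); return -R.T@t,d/np.linalg.norm(d)
def onz(c,p,z):
    o,d=ray(c,p); return o+d*(z-o[2])/d[2]
def tri(*cp):
    A=np.zeros((3,3));b=np.zeros(3);rs=[ray(c,p) for c,p in cp]
    for o,d in rs:
        M=np.eye(3)-np.outer(d,d);A+=M;b+=M@o
    X=np.linalg.solve(A,b); return X,max(np.linalg.norm(np.cross(X-o,d)) for o,d in rs)
def proj(c,X):
    return cv2.projectPoints(np.array(X,float).reshape(-1,3),np.array(c["rvec"]),np.array(c["tvec"]),np.array([[c["fx"],0,c["cx"]],[0,c["fy"],c["cy"]],[0,0,1]]),None)[0][:,0]
E
python3 - <<'E'
import numpy as np,cv2
t=np.load("top0.npy")[:,:,::-1];s=np.load("scene0.npy")[:,:,::-1]
def crop(im,x,y,w,h,k): return cv2.resize(im[y:y+h,x:x+w],None,fx=k,fy=k,interpolation=cv2.INTER_CUBIC)
A=np.hstack([crop(t,340,155,80,100,4*.75),crop(t,260,175,60,100,3),crop(t,110,170,100,100,3)])
B=np.hstack([crop(s,185,225,80,100,3),crop(s,260,205,60,100,3),crop(s,285,100,100,100,3)])
cv2.imwrite("pics/c1.png",np.vstack([A,B]));print(A.shape)
E
```

```text
(300, 720, 3)
```

View pics/c1.png

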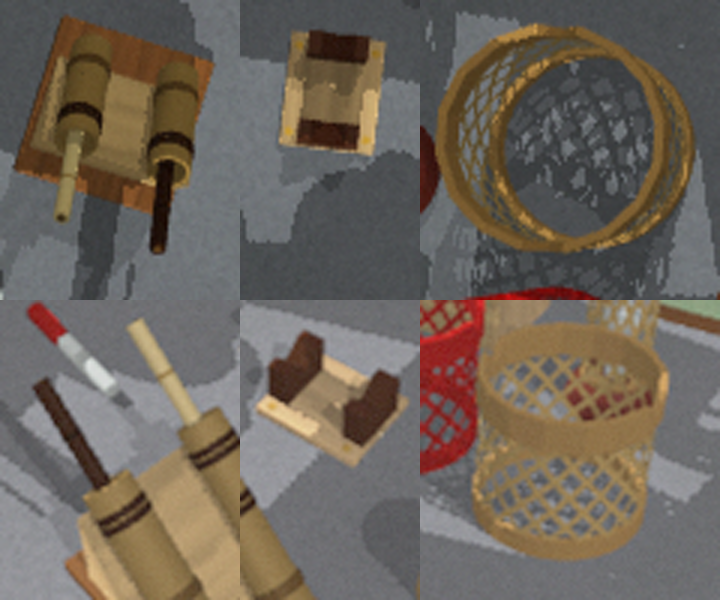

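The close crop confirms it: the pale rod is in the left tube as seen from above, tip at about top (361,228) and scene (231,233) in original pixels. The dark rod is in the other tube. The V-block grooves run along roughly world x. The notches are not resolved yet.

```bash
cat > m1.py <<'E'
from h import *
T=imaging.calibration("top");S=imaging.calibration("scene")
t=np.load("top0.npy").astype(int);s=np.load("scene0.npy").astype(int)
def pale(im,box,f):
    x0,y0,x1,y1=box; a=im[y0:y1,x0:x1]; m=f(a[...,0],a[...,1],a[...,2]).astype(np.uint8)
    n,l,st,_=cv2.connectedComponentsWithStats(m); k=1+np.argmax(st[1:,4]); ys,xs=np.where(l==k)
    P=np.c_[xs+x0,ys+y0].astype(float);c=P.mean(0);u=np.linalg.svd(P-c,full_matrices=False)[2][0]; q=(P-c)@u; return P,c,u,q
f=lambda R,G,B:(R>120)&(R-B>35)&(abs(R-G)<45)
L=[]
for n,c,im,box in(("top",T,t,(352,198,371,232)),("scene",S,s,(225,228,252,266))):
    P,ce,u,q=pale(im,box,f); 
    a,b=ce+u*q.min(),ce+u*q.max(); print(n,len(P),a,b); L.append((c,a,b) if a[1]>b[1] and n=="top" or n=="scene" and a[1]<b[1] else (c,b,a))
X,e=tri((L[0][0],L[0][1]),(L[1][0],L[1][1]));print("tip",X,e)
N=[]
for c,a,b in L:
    o,d=ray(c,a);_,d2=ray(c,b);N.append(np.cross(d,d2)/np.linalg.norm(np.cross(d,d2)))
d=np.cross(*N);d/=np.linalg.norm(d); d*=np.sign(d[0]); print("dir",d,"slope",np.degrees(np.arcsin(-d[2])),"yaw",np.degrees(np.arctan2(d[1],d[0])))
# vblocks: board mask corners; block tops
f2=lambda R,G,B:(R<110)&(R-B>25)&(R>30)
for n,c,im,b in(("top",T,t,(265,180,315,230)),("scene",S,s,(262,212,318,260))):
    x0,y0,x1,y1=b;a=im[y0:y1,x0:x1];m=((a[...,0]-a[...,2]>22)&(a[...,0]<120)).astype(np.uint8)
    k,l,st,ce=cv2.connectedComponentsWithStats(m)
    for i in range(1,k):
        if st[i,4]>40: print(n,"block",st[i],ce[i]+[x0,y0], cv2.minAreaRect(np.argwhere(l==i)[:,::-1].astype(np.float32)))
    m=((a[...,0]-a[...,2]>22)).astype(np.uint8); pts=np.argwhere(m)[:,::-1].astype(np.float32)+[x0,y0]
    if n=="top":
        rr=cv2.minAreaRect(pts.astype(np.float32));print(rr); print([onz(T,p,.01)[:2].round(4) for p in cv2.boxPoints(rr)])
# shade hoop top
x0,y0,x1,y1=100,165,220,275;a=t[y0:y1,x0:x1];m=((a[...,0]-a[...,2]>40)&(a[...,0]-a[...,1]<70)).astype(np.uint8)
print("shade approx",onz(T,(153.7,216),.165))
E
python3 m1.py
```

```text
top 112 [364.49668155 201.91519752] [360.45420583 225.90804093]
scene 229 [229.20067367 232.10589678] [249.85172034 265.70575235]
tip [ 0.53007211 -0.20781901  0.16563089] 0.0009907511417775875
dir [ 0.73267629 -0.21860242 -0.64451411] slope 40.12925452000551 yaw -16.613079407267183
top block [ 13   5  27  40 647] [289.80216383 203.44049459] ((24.029075622558594, 24.613916397094727), (24.453298568725586, 38.810340881347656), 8.880660057067871)
((290.38909912109375, 205.19285583496094), (31.780818939208984, 39.083396911621094), 6.709836959838867)
[array([0.5413, 0.0159]), array([0.6519, 0.0052]), array([ 0.643 , -0.0846]), array([ 0.5325, -0.0735])]
scene block [  8   3  18  25 264] [278.21212121 227.51515152] ((16.250001907348633, 15.250000953674316), (13.435027122497559, 24.041629791259766), 45.0)
scene block [ 31  17  20  25 297] [302.84511785 240.96969697] ((40.929203033447266, 28.438053131103516), (14.016740798950195, 26.152040481567383), 41.18592834472656)
shade approx [0.54568015 0.31283628 0.165     ]
```

```bash
cat >> h.py <<'E'
from scipy.spatial.transform import Rotation as Ro
def plan(targets):
    """targets: list of (xyz, jaw-axis world yaw deg mod 180, max step mm); prints round rows"""
    s=r.sense();p=np.array(s["ee_pos"]);R=Ro.from_quat(s["ee_rot"])
    for X,yaw,step in targets:
        X=np.array(X);ax=R.as_matrix()[:,0];cur=np.degrees(np.arctan2(ax[1],ax[0]))
        dy=(yaw-cur+90)%180-90; turn=np.radians(dy)*np.sign(R.as_matrix()[2,1])
        n=int(max(np.ceil(np.linalg.norm(X-p)*1000/step),np.ceil(abs(turn)/.14),1))
        print("->",X.round(3),"n",n,"dyaw",round(dy,1))
        for i in range(n):
            sl=R.inv().apply((X-p)/(n-i)*1000); print([round(float(v)) if step>5 else round(float(v),1) for v in sl],round(turn/n,3))
            p=p+R.apply(np.array([float(v) for v in sl]))/1000;R=R*Ro.from_rotvec([0,turn/n,0])
def st():
    s=r.sense();R=Ro.from_quat(s["ee_rot"]).as_matrix()
    print("t",s["clock"],"p",np.round(s["ee_pos"],4),"jaw yaw",round(np.degrees(np.arctan2(R[1,0],R[0,0])),2),"ydir",R[:,1].round(3),"F",np.round(s["ft_force"],2),"w",round(s["grip_width"],4),"q",np.round(s["joint_pos"],2))
E
python3 - <<'E'
from h import *
st();s=r.sense();R=Ro.from_quat(s["ee_rot"]).as_matrix();print(R.round(3))
c=imaging.calibration("wrist");o,d=ray(c,(c["cx"],c["cy"]));print("cam in tool",R.T@(o-s["ee_pos"]),"axis in tool",R.T@d)
plan([([.26,.52,.42],-112,50),([.50,.33,.45],-112,50)])
E
```

```text
t 0.1 p [0.2411 0.5759 0.2304] jaw yaw 67.27 ydir [-0.001 -0.002 -1.   ] F [ 0.56 -1.34 -0.74] w 0.0854 q [ 1.    0.53  1.43  0.    1.18 -0.18]
[[ 0.386 -0.001 -0.922]
 [ 0.922 -0.002  0.386]
 [-0.002 -1.     0.   ]]
cam in tool [-0.00059489 -0.14284337  0.06627177] axis in tool [-4.81214919e-04  9.65200633e-01 -2.61510051e-01]
-> [0.26 0.52 0.42] n 4 dyaw 0.7
[-11, -47, -10] -0.003
[-11, -47, -10] -0.003
[-11, -47, -10] -0.003
[-11, -47, -10] -0.003
-> [0.5  0.33 0.45] n 7 dyaw -0.0
[-12, -4, -42] 0.0
[-12, -4, -42] 0.0
[-12, -4, -42] 0.0
[-12, -4, -42] 0.0
[-12, -4, -42] 0.0
[-12, -4, -42] 0.0
[-12, -4, -42] 0.0
```

Call:
move_arm(rows=[{"slide":[-11,-47,-10],"turn":0,"hand":0},{"slide":[-11,-47,-10],"turn":0,"hand":0},{"slide":[-11,-47,-10],"turn":0,"hand":0},{"slide":[-11,-47,-10],"turn":0,"hand":0},{"slide":[-12,-4,-42],"turn":0,"hand":0},{"slide":[-12,-4,-42],"turn":0,"hand":0},{"slide":[-12,-4,-42],"turn":0,"hand":0},{"slide":[-12,-4,-42],"turn":0,"hand":0},{"slide":[-12,-4,-42],"turn":0,"hand":0},{"slide":[-12,-4,-42],"turn":0,"hand":0},{"slide":[-12,-4,-42],"turn":0,"hand":0},{"slide":[0,0,0],"turn":0,"hand":0},{"slide":[0,0,0],"turn":0,"hand":0}])

```text
clock: 1.4
ee_pos: [0.508, 0.3195, 0.4474]
ee_rot: [0.59, 0.387, -0.398, -0.586]
ft_force: [-0.2, 0.6, -0.5]
grip_width: 0.0856
```

Run:
```python
from h import *
st();c=imaging.calibration("wrist");im=imaging.camera("wrist");np.savez("w1.npz",im=im,**c)
cv2.imwrite("pics/w1.png",cv2.resize(im[:,:,::-1],(800,600),interpolation=cv2.INTER_CUBIC))
```

```text
t 1.4 p [0.508  0.3195 0.4474] jaw yaw 67.48 ydir [-0.01  -0.014 -1.   ] F [-0.24  0.64 -0.54] w 0.0856 q [ 0.38  0.34  1.16 -0.01  1.66 -0.8 ]
```

View pics/w1.png

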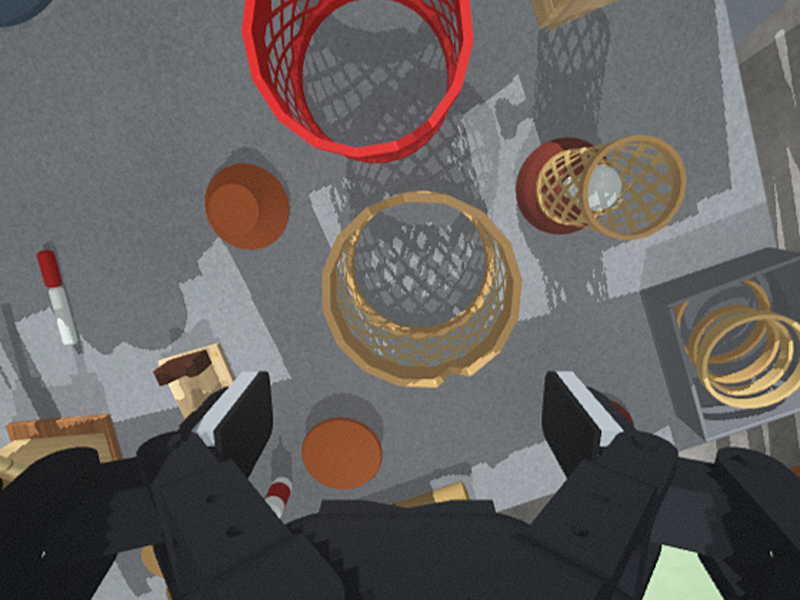

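The wrist view shows the tan hoop at about (421,290). There is a notch break near (456,376) and its opposite near (386,200). I zoom in on the hoop to get the notch edges.

Run:
```python
from h import *
w=np.load("w1.npz");a=w["im"][128:276,218:368,::-1]
cv2.imwrite("pics/w1c.png",cv2.resize(a,None,fx=4,fy=4,interpolation=cv2.INTER_CUBIC))
```

```text
(no output)
```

View pics/w1c.png

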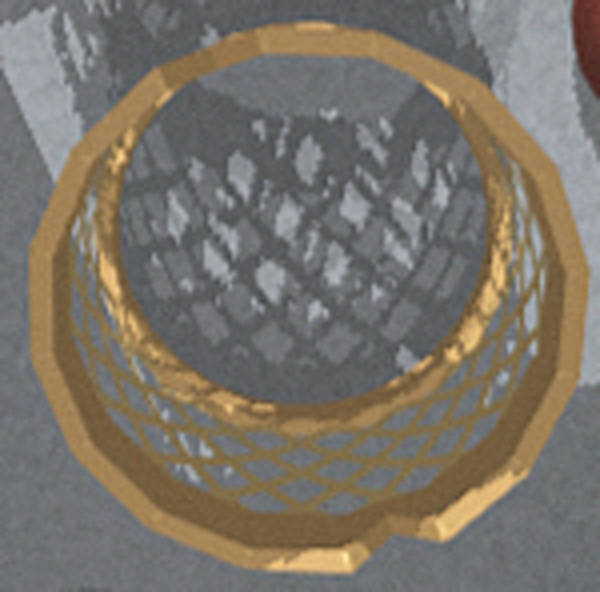

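Near notch: rim edges at crop (353,570) and (440,535). Far notch: the dark rim segment from (165,75) to (260,40). Both are on one line through the hoop centre.

```bash
cat > m2.py <<'E'
from h import *
w=dict(np.load("w1.npz"));T=imaging.calibration("top")
o=lambda p:(218+p[0]/4-.4,128+p[1]/4-.4)
P=[(30,300),(588,300),(310,22),(145,525),(60,420),(560,180),(490,90),(70,165),(265,568),(350,574)]
Q=np.array([onz(w,o(p),.17)[:2] for p in P])
A=np.c_[2*Q,np.ones(len(Q))];s=np.linalg.lstsq(A,(Q**2).sum(1),rcond=None)[0];rad=np.sqrt(s[2]+s[:2]@s[:2]);print("c",s[:2],"r",rad,np.hypot(*(Q-s[:2]).T).round(4))
C=np.r_[s[:2],.17];pc=proj(w,C)[0]
print("hoop z by 2 views",tri((w,pc),(T,(153.7,216))))
a=onz(w,o((353,570)),.17);b=onz(w,o((440,535)),.17);c=onz(w,o((165,75)),.17);d=onz(w,o((260,40)),.17)
print(a,b,c,d,np.linalg.norm(a-b),np.linalg.norm(c-d))
n=(a+b)/2;f=(c+d)/2;v=n-f;print("mid",(n+f)/2,"yaw",np.degrees(np.arctan2(v[1],v[0])),"yaw near",np.degrees(np.arctan2(*(n-C)[1::-1])),"far",np.degrees(np.arctan2(*(C-f)[1::-1])))
E
python3 m2.py
python3 - <<'E'
from h import *
# look-pose for quiver/vblocks
plan([([.46,-.10,.42],73,50)])
E
```

```text
c [0.54712836 0.31242909] r 0.09581209144131447 [0.0956 0.0949 0.0976 0.0968 0.0949 0.0951 0.0959 0.095  0.095  0.0972]
hoop z by 2 views (array([0.54624457, 0.31200453, 0.17009169]), np.float64(0.0009503737133460293))
[0.64069149 0.29171888 0.17      ] [0.6396851  0.32553719 0.17      ] [0.45423871 0.29939356 0.17      ] [0.45582246 0.33231132 0.17      ] 0.03383328296784299 0.032955842424639066
mid [0.54760944 0.31224024 0.17      ] yaw -2.234409067474447 yaw near -2.3389560989428015 far -2.128754693627018
-> [ 0.46 -0.1   0.42] n 9 dyaw 5.5
[-45, 4, -13] -0.011
[-45, 4, -12] -0.011
[-45, 4, -12] -0.011
[-45, 4, -11] -0.011
[-46, 4, -11] -0.011
[-46, 4, -10] -0.011
[-46, 4, -10] -0.011
[-46, 4, -10] -0.011
[-46, 4, -9] -0.011
```

Run:
```python
from h import *
plan([([.54,-.12,.42],73.4,50)])
```

```text
-> [ 0.54 -0.12  0.42] n 9 dyaw 5.9
[-44, 4, -22] -0.011
[-44, 4, -21] -0.011
[-44, 4, -21] -0.011
[-44, 4, -20] -0.011
[-45, 4, -20] -0.011
[-45, 4, -19] -0.011
[-45, 4, -19] -0.011
[-45, 4, -18] -0.011
[-46, 4, -18] -0.011
```

Call:
move_arm(rows=[{"slide":[-44,4,-22],"turn":-0.012,"hand":0},{"slide":[-44,4,-21],"turn":-0.012,"hand":0},{"slide":[-44,4,-21],"turn":-0.012,"hand":0},{"slide":[-44,4,-20],"turn":-0.012,"hand":0},{"slide":[-45,4,-20],"turn":-0.012,"hand":0},{"slide":[-45,4,-19],"turn":-0.012,"hand":0},{"slide":[-45,4,-19],"turn":-0.012,"hand":0},{"slide":[-45,4,-18],"turn":-0.012,"hand":0},{"slide":[-46,4,-18],"turn":-0.012,"hand":0},{"slide":[0,0,0],"turn":0,"hand":0},{"slide":[0,0,0],"turn":0,"hand":0}])

```text
clock: 2.55
ee_pos: [0.5391, -0.1162, 0.4122]
ee_rot: [-0.558, -0.428, 0.439, 0.559]
ft_force: [0.3, -0.3, -0.1]
grip_width: 0.0855
```

Run:
```python
from h import *
st();c=imaging.calibration("wrist");im=imaging.camera("wrist");np.savez("w2.npz",im=im,**c)
cv2.imwrite("pics/w2.png",cv2.resize(im[:,:,::-1],(800,600),interpolation=cv2.INTER_CUBIC))
```

```text
t 2.55 p [ 0.5391 -0.1162  0.4122] jaw yaw 75.68 ydir [-0.013 -0.009 -1.   ] F [ 0.35 -0.34 -0.08] w 0.0855 q [-0.41  0.27  1.35 -0.01  1.53 -1.73]
```

View pics/w2.png

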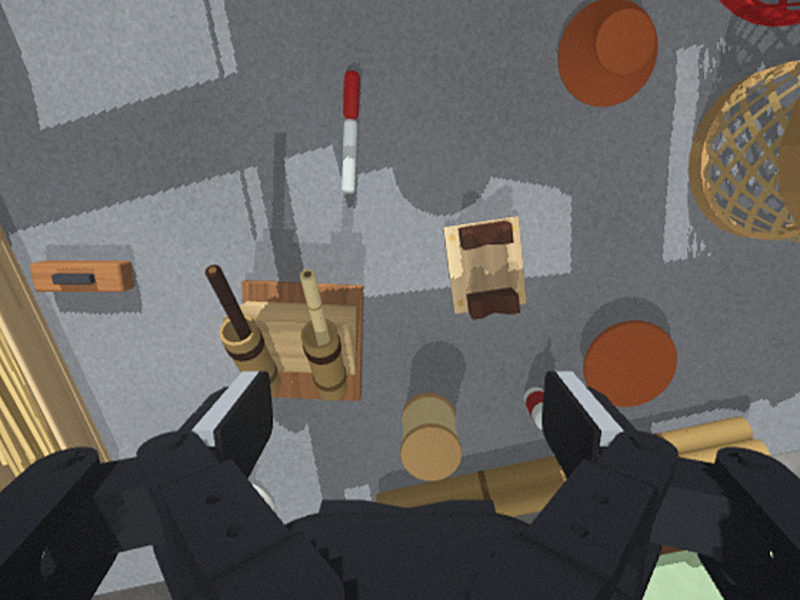

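The pale bar's tip is at (307,273) in this view, with its tube at (322,345). The V-block board corners are at about (445,228), (520,217), (527,303) and (455,315).

```bash
cat > m3.py <<'E'
from h import *
w=dict(np.load("w2.npz"));T=imaging.calibration("top");S=imaging.calibration("scene")
im=w["im"].astype(int)
def comp(box,f):
    x0,y0,x1,y1=box;a=im[y0:y1,x0:x1];m=f(a[...,0],a[...,1],a[...,2]).astype(np.uint8)
    n,l,stt,_=cv2.connectedComponentsWithStats(m);k=1+np.argmax(stt[1:,4]);return np.argwhere(l==k)[:,::-1]+[x0,y0.__float__()]
P=comp((206,185,232,228),lambda R,G,B:(R>125)&(R-B>35));c=P.mean(0);u=np.linalg.svd(P-c,full_matrices=False)[2][0];u*=np.sign(u[1]);q=(P-c)@u
wa,wb=c+u*q.min(),c+u*q.max();print(len(P),wa,wb)
ta,tb=np.array([360.45,225.9]),np.array([364.5,201.9]);sa,sb=np.array([229.2,232.1]),np.array([249.85,265.7])
for n,L in(("top-scene",((T,ta,tb),(S,sa,sb))),("w-scene",((w,wa,wb),(S,sa,sb))),("all",((w,wa,wb),(S,sa,sb),(T,ta,tb)))):
    X,e=tri(*[(c_,a) for c_,a,b in L]); N=np.array([np.cross(ray(c_,a)[1],ray(c_,b)[1]) for c_,a,b in L]);N/=np.linalg.norm(N,axis=1)[:,None]
    d=np.linalg.svd(N)[2][2];d*=np.sign(d[0]);print(n,"tip",X.round(4),round(e,4),"slope",np.degrees(np.arcsin(-d[2])),"yaw",np.degrees(np.arctan2(d[1],d[0])))
# board
Pb=comp((300,140,380,230),lambda R,G,B:(R-B>22)).astype(np.float32)
h=cv2.convexHull(Pb);eps=1
k=np.array([(445,228),(520,217),(527,303),(455,315)])*.7
B=[onz(w,p,.01) for p in k];print("board",[b.round(4) for b in B],"c",np.mean(B,0))
v=(B[3]+B[2]-B[0]-B[1])/2;print("yaw x",np.degrees(np.arctan2(v[1],v[0])),np.linalg.norm(v)); v=(B[0]+B[3]-B[1]-B[2])/2;print("yaw y-90",np.degrees(np.arctan2(v[1],v[0]))-90,np.linalg.norm(v))
E
python3 m3.py
python3 - <<'E'
import numpy as np,cv2
im=np.load("w2.npz")["im"][:,:,::-1]
s=np.load("scene0.npy")[:,:,::-1]
cv2.imwrite("pics/w2c.png",np.hstack([cv2.resize(im[145:230,300:380],None,fx=5,fy=5,interpolation=cv2.INTER_CUBIC),cv2.resize(s[195:280,255:330],None,fx=5,fy=5,interpolation=cv2.INTER_CUBIC)]))
E
```

```text
643 [219.07139967 188.09671017] [217.83470541 227.37264327]
top-scene tip [ 0.5301 -0.2078  0.1657] 0.001 slope 40.114795571616156 yaw -16.622323883611422
w-scene tip [ 0.5245 -0.203   0.1579] 0.0 slope 22.126963908483315 yaw -23.91856579860364
all tip [ 0.5273 -0.2052  0.1607] 0.0047 slope 32.97874805835064 yaw -20.554253904308517
board [array([ 0.5339, -0.0737,  0.01  ]), array([0.5432, 0.0153, 0.01  ]), array([0.6489, 0.0041, 0.01  ]), array([ 0.6423, -0.086 ,  0.01  ])] c [ 0.59205804 -0.03507895  0.01      ]
yaw x -6.277088627967788 0.1076991883903035
yaw y-90 -185.0714123288842 0.08988171853263537
```

View pics/w2c.png

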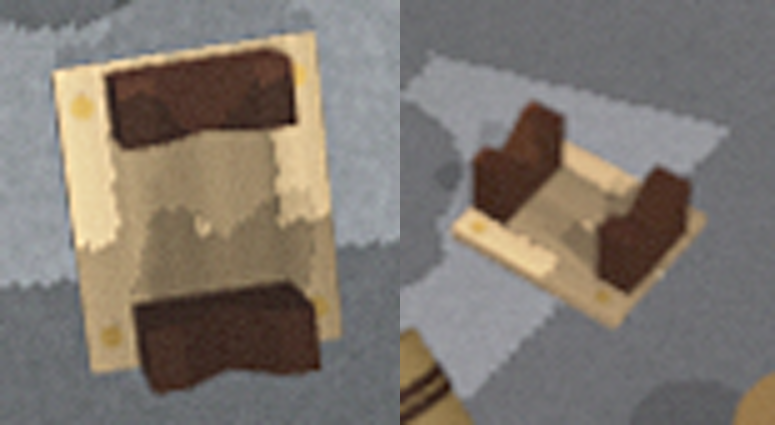

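```bash
cat > m4.py <<'E'
from h import *
w=dict(np.load("w2.npz"));T=imaging.calibration("top");S=imaging.calibration("scene")
W=lambda x,y:(300+x/5-.4,145+y/5-.4);SC=lambda x,y:(255+(x-400)/5-.4,195+y/5-.4)
print("block top",tri((w,W(288,52)),(S,SC(533,102))),tri((w,W(298,123)),(S,SC(563,118))))
ta,tb=np.array([360.45,225.9]),np.array([364.5,201.9]);sa,sb=np.array([229.2,232.1]),np.array([249.85,265.7]);wa,wb=np.array([215.4,191.]),np.array([224,232.])
for n,L in(("w-scene",((w,wa,wb),(S,sa,sb))),("all",((w,wa,wb),(S,sa,sb),(T,ta,tb)))):
    X,e=tri(*[(c_,a) for c_,a,b in L]); N=np.array([np.cross(ray(c_,a)[1],ray(c_,b)[1]) for c_,a,b in L]);N/=np.linalg.norm(N,axis=1)[:,None]
    d=np.linalg.svd(N)[2][2];d*=np.sign(d[0]);print(n,"tip",X.round(4),round(e,4),"slope",np.degrees(np.arcsin(-d[2])),"yaw",np.degrees(np.arctan2(d[1],d[0])))
# quiver base near-edge corners at z ~? yaw
q=np.array([(363,287),(361,398)])*.7
for z in(.0,.015): a,b=[onz(w,p,z) for p in q];v=b-a;print("quiver edge yaw",np.degrees(np.arctan2(v[1],v[0])),np.linalg.norm(v))
E
python3 m4.py
```

```text
block top (array([ 0.54178093, -0.00280215,  0.04742197]), np.float64(0.0014574048824827837)) (array([ 0.56345942, -0.00510891,  0.04875017]), np.float64(0.00023903927936277846))
w-scene tip [ 0.5269 -0.2069  0.1628] 0.0008 slope 38.20640572995089 yaw -17.560200095149614
all tip [ 0.5285 -0.2073  0.1638] 0.0025 slope 38.83592409776439 yaw -17.104519320213058
quiver edge yaw -16.710683917803962 0.1530242876549938
quiver edge yaw -16.710683917803983 0.14889386592084905
```

Run:
```python
from h import *
plan([([.547,-.213,.22],73.2,45),([.547,-.213,.129],73.2,31)])
```

```text
-> [ 0.547 -0.213  0.22 ] n 5 dyaw -2.5
[-18, 39, -7] 0.009
[-18, 39, -7] 0.009
[-18, 39, -7] 0.009
[-18, 39, -7] 0.009
[-18, 39, -7] 0.009
-> [ 0.547 -0.213  0.129] n 3 dyaw 0.0
[0, 30, 0] -0.0
[0, 30, 0] -0.0
[0, 30, 0] -0.0
```

Call:
move_arm(rows=[{"slide":[-18,39,-7],"turn":0.009,"hand":0},{"slide":[-18,39,-7],"turn":0.009,"hand":0},{"slide":[-18,39,-7],"turn":0.009,"hand":0},{"slide":[-18,39,-7],"turn":0.009,"hand":0},{"slide":[-18,39,-7],"turn":0.009,"hand":0},{"slide":[0,0,0],"turn":0,"hand":0},{"slide":[0,0,0],"turn":0,"hand":0}])

```text
clock: 3.3
ee_pos: [0.5537, -0.1997, 0.2184]
ee_rot: [0.566, 0.425, -0.43, -0.56]
ft_force: [-0.3, -0.3, -0.3]
grip_width: 0.0854
```

Run:
```python
from h import *
st();plan([([.547,-.213,.129],73.2,31)])
```

```text
t 3.3 p [ 0.5537 -0.1997  0.2184] jaw yaw 74.41 ydir [-0.001 -0.011 -1.   ] F [-0.33 -0.33 -0.32] w 0.0854 q [-0.53  0.49  1.54 -0.01  1.1  -1.82]
-> [ 0.547 -0.213  0.129] n 3 dyaw -1.2
[-5, 30, 1] 0.007
[-5, 30, 1] 0.007
[-5, 30, 1] 0.007
```

Call:
move_arm(rows=[{"slide":[-10,5,1],"turn":0.02,"hand":0},{"slide":[-4,30,1],"turn":0,"hand":0},{"slide":[0,28,0],"turn":0,"hand":0},{"slide":[0,26,0],"turn":0,"hand":0},{"slide":[0,0,0],"turn":0,"hand":0}])

```text
clock: 3.8
ee_pos: [0.555, -0.2123, 0.1383]
ee_rot: [0.576, 0.424, -0.423, -0.556]
ft_force: [0.3, 0.2, 0.6]
grip_width: 0.0856
```

Run:
```python
from h import *
st();plan([([.547,-.213,.129],73.2,31)])
c=imaging.calibration("wrist");im=imaging.camera("wrist")
s=imaging.camera("scene");a=cv2.resize(s[180:320,170:310,::-1],(420,420),interpolation=cv2.INTER_CUBIC)
cv2.imwrite("pics/g1.png",np.hstack([cv2.resize(im[:,:,::-1],(380,420)),a]))
```

```text
t 3.8 p [ 0.555  -0.2123  0.1383] jaw yaw 73.57 ydir [ 0.018 -0.022 -1.   ] F [0.3  0.24 0.63] w 0.0856 q [-0.55  0.6   1.61 -0.01  0.9  -1.83]
-> [ 0.547 -0.213  0.129] n 1 dyaw -0.4
[-3, 9, 8] 0.006
```

View pics/g1.png

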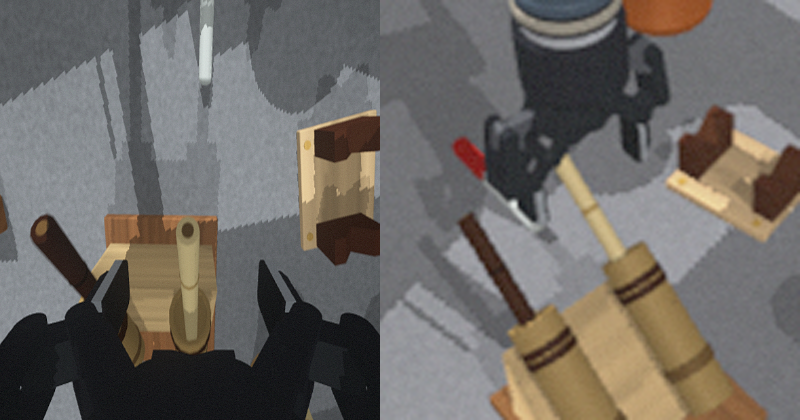

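The picture shows the pale bar centred between the open fingers, and the dark bar is clear of the left finger. I make a small correction and close.

Call:
move_arm(rows=[{"slide":[-2,12,9],"turn":0.006,"hand":0},{"slide":[0,0,0],"turn":0,"hand":0},{"slide":[0,0,0],"turn":0,"hand":0.5},{"slide":[0,0,0],"turn":0,"hand":1},{"slide":[0,0,0],"turn":0,"hand":1},{"slide":[0,0,0],"turn":0,"hand":1},{"slide":[0,0,0],"turn":0,"hand":1},{"slide":[0,0,0],"turn":0,"hand":1},{"slide":[0,0,0],"turn":0,"hand":1},{"slide":[0,0,0],"turn":0,"hand":1}], force=30)

```text
clock: 4.9
ee_pos: [0.5558, -0.2163, 0.1404]
ee_rot: [0.586, 0.426, -0.418, -0.548]
ft_force: [-1.0, 0.2, 0.8]
grip_width: 0.0119
```

Run:
```python
from h import *
st();p=r.sense()["ee_pos"];d=np.array([.733,-.221,-.643])
plan([(p-.14*d,73.2,18)])
```

```text
t 4.9 p [ 0.5558 -0.2163  0.1404] jaw yaw 73.3 ydir [ 0.043 -0.036 -0.998] F [-1.03  0.16  0.79] w 0.0119 q [-0.55  0.59  1.63 -0.01  0.87 -1.83]
-> [ 0.453 -0.185  0.23 ] n 8 dyaw -0.1
[0, -12, 13] 0.0
[0, -12, 13] 0.0
[0, -12, 13] 0.0
[0, -12, 13] 0.0
[0, -12, 13] 0.0
[0, -12, 13] 0.0
[0, -12, 13] 0.0
[0, -12, 13] 0.0
```

The grip width is 11.9 mm, less than the 14 mm bar, and the TCP is level with the bar axis. The fingers hold only by their tips, and the tool tilts about 3°. I open while the bar still rests in the tube, then take a deeper grip.

Call:
move_arm(rows=[{"slide":[0,0,0],"turn":0,"hand":0.5},{"slide":[0,0,0],"turn":0,"hand":0.2},{"slide":[0,0,0],"turn":0,"hand":0.2},{"slide":[0,0,0],"turn":0,"hand":0.2}])

```text
clock: 5.3
ee_pos: [0.5556, -0.2163, 0.1399]
ee_rot: [0.586, 0.426, -0.418, -0.548]
ft_force: [0.5, -0.4, -0.4]
grip_width: 0.068
```

Run:
```python
from h import *
st();plan([([.55,-.214,.126],73.2,31)])
```

```text
t 5.3 p [ 0.5556 -0.2163  0.1399] jaw yaw 73.29 ydir [ 0.042 -0.036 -0.998] F [ 0.51 -0.43 -0.39] w 0.068 q [-0.55  0.59  1.63 -0.01  0.87 -1.83]
-> [ 0.55  -0.214  0.126] n 1 dyaw -0.1
[1, 14, 7] 0.002
```

Call:
move_arm(rows=[{"slide":[0,8,4],"turn":0,"hand":0.2},{"slide":[0,8,3],"turn":0,"hand":0.2},{"slide":[0,5,2],"turn":0,"hand":0.2},{"slide":[0,0,0],"turn":0,"hand":0.2}])

```text
clock: 5.7
ee_pos: [0.5465, -0.214, 0.116]
ee_rot: [0.586, 0.426, -0.418, -0.548]
ft_force: [-0.5, 0.4, 0.1]
grip_width: 0.0682
```

Run:
```python
from h import *
st();plan([([.55,-.214,.126],73.2,31)])
```

```text
t 5.7 p [ 0.5465 -0.214   0.116 ] jaw yaw 73.29 ydir [ 0.041 -0.035 -0.999] F [-0.53  0.37  0.11] w 0.0682 q [-0.56  0.61  1.67 -0.01  0.81 -1.83]
-> [ 0.55  -0.214  0.126] n 1 dyaw -0.1
[1, -10, -4] 0.002
```

Call:
move_arm(rows=[{"slide":[1,-11,-2],"turn":0,"hand":0.2},{"slide":[0,0,0],"turn":0,"hand":0.6},{"slide":[0,0,0],"turn":0,"hand":1},{"slide":[0,0,0],"turn":0,"hand":1},{"slide":[0,0,0],"turn":0,"hand":1},{"slide":[0,0,0],"turn":0,"hand":1},{"slide":[0,0,0],"turn":0,"hand":1}], force=30)

```text
clock: 6.4
ee_pos: [0.5491, -0.2134, 0.1288]
ee_rot: [0.586, 0.426, -0.418, -0.548]
ft_force: [-0.0, -0.2, -0.1]
grip_width: 0.0126
```

Run:
```python
from h import *
st();p=r.sense()["ee_pos"];d=np.array([.733,-.221,-.643])
plan([(p-.14*d,73.2,18)])
```

```text
t 6.4 p [ 0.5491 -0.2134  0.1288] jaw yaw 73.3 ydir [ 0.042 -0.036 -0.998] F [-0.03 -0.18 -0.13] w 0.0126 q [-0.56  0.6   1.66 -0.01  0.83 -1.83]
-> [ 0.446 -0.182  0.219] n 8 dyaw -0.1
[0, -12, 13] 0.0
[0, -12, 13] 0.0
[0, -12, 13] 0.0
[0, -12, 13] 0.0
[0, -12, 13] 0.0
[0, -12, 13] 0.0
[0, -12, 13] 0.0
[0, -12, 13] 0.0
```

Call:
move_arm(rows=[{"slide":[0,-12,13],"turn":0,"hand":1},{"slide":[0,-12,13],"turn":0,"hand":1},{"slide":[0,-12,13],"turn":0,"hand":1},{"slide":[0,-12,13],"turn":0,"hand":1},{"slide":[0,0,0],"turn":0,"hand":1}])

```text
clock: 6.9
ee_pos: [0.4953, -0.1963, 0.1758]
ee_rot: [0.587, 0.427, -0.417, -0.547]
ft_force: [0.4, -0.2, -0.2]
grip_width: 0.0131
```

Run:
```python
from h import *
st();p0=np.array([.5491,-.2134,.1288]);p=r.sense()["ee_pos"];d=np.array([.733,-.221,-.643])
print((p-p0)@-d, (p-p0)+d*((p-p0)@-d))
plan([(p0-.145*d,73.2,18)])
```

```text
t 6.9 p [ 0.4953 -0.1963  0.1758] jaw yaw 73.28 ydir [ 0.043 -0.037 -0.998] F [ 0.41 -0.16 -0.17] w 0.0131 q [-0.58  0.46  1.76 -0.01  0.86 -1.86]
0.07344268820447206 [ 9.24319750e-06  8.56134506e-04 -2.35631556e-04]
-> [ 0.443 -0.181  0.222] n 4 dyaw -0.1
[0, -12, 13] 0.0
[0, -12, 13] 0.0
[0, -12, 13] 0.0
[0, -12, 13] 0.0
```

Call:
move_arm(rows=[{"slide":[0,-12,13],"turn":0,"hand":1},{"slide":[0,-12,13],"turn":0,"hand":1},{"slide":[0,-12,13],"turn":0,"hand":1},{"slide":[0,-12,13],"turn":0,"hand":1},{"slide":[0,-14,10],"turn":0,"hand":1},{"slide":[0,-15,5],"turn":0,"hand":1},{"slide":[0,-20,0],"turn":0,"hand":1},{"slide":[0,0,0],"turn":0,"hand":1}])

```text
clock: 7.7
ee_pos: [0.4246, -0.1729, 0.2708]
ee_rot: [0.587, 0.426, -0.417, -0.548]
ft_force: [-0.1, -0.2, -0.7]
grip_width: 0.0133
```

Run:
```python
from h import *
st();c=imaging.calibration("wrist");im=imaging.camera("wrist");s=imaging.camera("scene");np.savez("w3.npz",im=im,s=s,**c)
a=cv2.resize(s[120:320,150:350,::-1],(420,420),interpolation=cv2.INTER_CUBIC)
cv2.imwrite("pics/g2.png",np.hstack([cv2.resize(im[:,:,::-1],(380,420)),a]))
```

```text
t 7.7 p [ 0.4246 -0.1729  0.2708] jaw yaw 73.22 ydir [ 0.043 -0.036 -0.998] F [-0.08 -0.17 -0.72] w 0.0133 q [-0.63  0.23  1.82 -0.    1.04 -1.91]
```

View pics/g2.png

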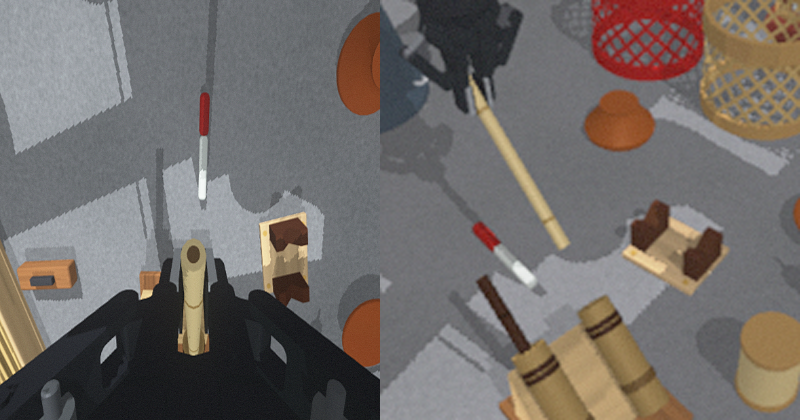

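The bar is free, held by its upper end. The marker and dark bar are unmoved. Next I triangulate the bar's ends and plan the move over the V-blocks.

Run:
```python
from h import *
w=dict(np.load("w3.npz"));S=imaging.calibration("scene")
f,e=tri((w,(284.4,350)),(S,(238.1,235.7)));print("foot",f,e)
p=r.sense()["ee_pos"];R=Ro.from_quat(r.sense()["ee_rot"]).as_matrix();g=p-.019*R[:,1];print("grip",g)
v=f-g;print(np.linalg.norm(v),"slope",np.degrees(np.arcsin(-v[2]/np.linalg.norm(v))),"yaw",np.degrees(np.arctan2(v[1],v[0])))
# upper end: wrist ray nearest to bar axis
b,e=tri((w,(284,250)),(S,(150+(475-380)/2.1,120+72/2.1)));print("tip",b,e)
o,d=ray(w,(284,248));u=-v/np.linalg.norm(v)
k=np.linalg.lstsq(np.c_[u,-d],o-g,rcond=None)[0];print("tip beyond grip",k[0])
```

```text
foot [ 0.55625372 -0.21417226  0.17348175] 0.0017375316262623214
grip [ 0.42251141 -0.17132881  0.28757413]
0.1809409746460801 slope 39.09073029556154 yaw -17.76250891983766
tip [ 0.40851446 -0.16058136  0.30032731] 0.00807282886590585
tip beyond grip 0.03084952654270939
```

Run:
```python
from h import *
plan([([.516,-.028,.24],84.3,28)])
```

```text
-> [ 0.516 -0.028  0.24 ] n 7 dyaw 11.1
[24, 4, -7] -0.028
[23, 4, -7] -0.028
[23, 4, -8] -0.028
[23, 4, -9] -0.028
[23, 4, -9] -0.028
[22, 4, -10] -0.028
[22, 4, -10] -0.028
```

Call:
move_arm(rows=[{"slide":[12,2,-4],"turn":-0.014,"hand":1},{"slide":[24,4,-7],"turn":-0.028,"hand":1},{"slide":[23,4,-7],"turn":-0.028,"hand":1},{"slide":[23,4,-8],"turn":-0.028,"hand":1},{"slide":[23,4,-9],"turn":-0.028,"hand":1},{"slide":[23,4,-9],"turn":-0.028,"hand":1},{"slide":[22,4,-10],"turn":-0.028,"hand":1},{"slide":[11,2,-5],"turn":-0.014,"hand":1},{"slide":[0,0,0],"turn":0,"hand":1}], force=25)

```text
clock: 8.7
ee_pos: [0.517, -0.015, 0.2262]
ee_rot: [0.532, 0.478, -0.478, -0.509]
ft_force: [-0.6, -0.6, 0.2]
grip_width: 0.0129
```

Run:
```python
from h import *
st();plan([([.5157,-.028,.14],84.3,15)])
```

```text
t 8.7 p [ 0.517  -0.015   0.2262] jaw yaw 85.07 ydir [ 0.022 -0.024 -0.999] F [-0.6  -0.57  0.21] w 0.0129 q [-0.23  0.38  1.72 -0.02  1.01 -1.71]
-> [ 0.516 -0.028  0.14 ] n 6 dyaw -0.8
[-2, 14, 0] 0.002
[-2, 14, 0] 0.002
[-2, 14, 0] 0.002
[-2, 14, 0] 0.002
[-2, 14, 0] 0.002
[-2, 14, 0] 0.002
```

Call:
move_arm(rows=[{"slide":[-7,5,0],"turn":0.007,"hand":1},{"slide":[-5,12,0],"turn":0.007,"hand":1},{"slide":[0,14,0],"turn":0,"hand":1},{"slide":[0,14,0],"turn":0,"hand":1},{"slide":[0,14,0],"turn":0,"hand":1},{"slide":[0,10,0],"turn":0,"hand":1},{"slide":[0,0,0],"turn":0,"hand":1}])

```text
clock: 9.4
ee_pos: [0.5145, -0.0366, 0.1535]
ee_rot: [0.538, 0.471, -0.473, -0.515]
ft_force: [1.4, 1.0, 0.2]
grip_width: 0.013
```

Run:
```python
from h import *
st();plan([([.5153,-.028,.13],84.3,15)])
c=imaging.calibration("wrist");im=imaging.camera("wrist");s=imaging.camera("scene");np.savez("w4.npz",im=im,s=s,**c)
a=cv2.resize(s[140:290,200:350,::-1],(420,420),interpolation=cv2.INTER_CUBIC)
cv2.imwrite("pics/g3.png",np.hstack([cv2.resize(im[:,:,::-1],(380,420)),a]))
```

```text
t 9.4 p [ 0.5145 -0.0366  0.1535] jaw yaw 83.73 ydir [ 0.019 -0.027 -0.999] F [1.43 1.01 0.22] w 0.013 q [-0.28  0.49  1.8  -0.03  0.83 -1.72]
-> [ 0.515 -0.028  0.13 ] n 2 dyaw 0.6
[5, 12, 0] -0.005
[5, 12, 0] -0.005
```

View pics/g3.png

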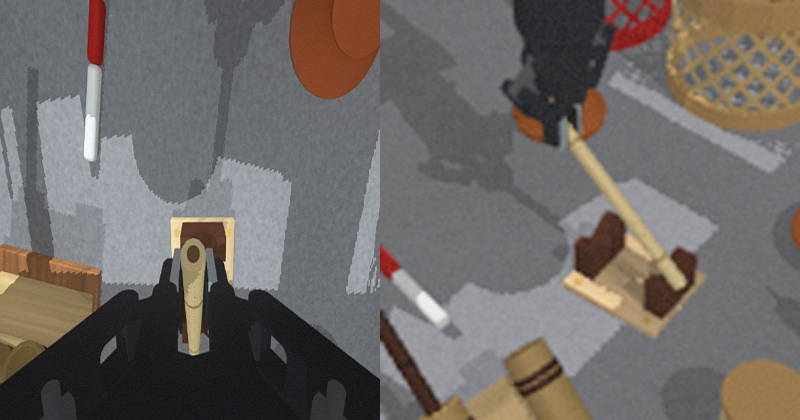

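The bar lines up with the groove, and its foot is over the far V-block. I correct about 8 mm sideways, then lower slowly.

Call:
move_arm(rows=[{"slide":[6,4,0],"turn":-0.005,"hand":1},{"slide":[3,8,0],"turn":-0.005,"hand":1},{"slide":[0,8,0],"turn":0,"hand":1},{"slide":[0,8,0],"turn":0,"hand":1},{"slide":[0,8,0],"turn":0,"hand":1},{"slide":[0,8,0],"turn":0,"hand":1},{"slide":[0,0,0],"turn":0,"hand":1}], force=20)

```text
clock: 10.2
ee_pos: [0.5213, -0.0281, 0.1097]
ee_rot: [0.539, 0.476, -0.474, -0.508]
ft_force: [1.6, 0.5, 0.9]
grip_width: 0.0126
```

Run:
```python
from h import *
st();plan([([.5153,-.028,.0255],84.3,10)])
```

```text
t 10.2 p [ 0.5213 -0.0281  0.1097] jaw yaw 84.46 ydir [ 0.032 -0.03  -0.999] F [1.55 0.5  0.85] w 0.0126 q [-0.26  0.57  1.82 -0.03  0.71 -1.71]
-> [ 0.515 -0.028  0.026] n 9 dyaw -0.2
[0, 9, 1] 0.0
[0, 9, 1] 0.0
[0, 9, 1] 0.0
[0, 9, 1] 0.0
[0, 9, 1] 0.0
[0, 9, 1] 0.0
[0, 9, 1] 0.0
[0, 9, 1] 0.0
[0, 9, 1] 0.0
```

Call:
move_arm(rows=[{"slide":[0,9,2],"turn":0,"hand":1},{"slide":[0,9,2],"turn":0,"hand":1},{"slide":[0,9,2],"turn":0,"hand":1},{"slide":[0,9,2],"turn":0,"hand":1},{"slide":[0,9,1],"turn":0,"hand":1},{"slide":[0,0,0],"turn":0,"hand":1}])

```text
clock: 10.8
ee_pos: [0.5108, -0.0285, 0.0598]
ee_rot: [0.537, 0.475, -0.475, -0.509]
ft_force: [0.7, 0.1, 1.1]
grip_width: 0.0133
```

Run:
```python
from h import *
st();plan([([.5153,-.028,.0255],84.3,10)])
```

```text
t 10.8 p [ 0.5108 -0.0285  0.0598] jaw yaw 84.48 ydir [ 0.027 -0.029 -0.999] F [0.67 0.08 1.05] w 0.0133 q [-0.26  0.65  1.87 -0.04  0.59 -1.71]
-> [ 0.515 -0.028  0.026] n 4 dyaw -0.2
[0, 9, -1] 0.001
[0, 9, -1] 0.001
[0, 9, -1] 0.001
[0, 9, -1] 0.001
```

Call:
move_arm(rows=[{"slide":[0,8,-1],"turn":0,"hand":1},{"slide":[0,8,-1],"turn":0,"hand":1},{"slide":[0,7,-1],"turn":0,"hand":1},{"slide":[0,5,0],"turn":0,"hand":1},{"slide":[0,0,0],"turn":0,"hand":1}])

```text
clock: 11.3
ee_pos: [0.5134, -0.0294, 0.0289]
ee_rot: [0.536, 0.475, -0.476, -0.51]
ft_force: [-1.1, 0.6, 1.5]
grip_width: 0.0129
```

Run:
```python
from h import *
st();plan([([.5153,-.028,.0255],84.3,10)])
c=imaging.calibration("wrist");im=imaging.camera("wrist");s=imaging.camera("scene");t=imaging.camera("top");np.savez("w5.npz",im=im,s=s,t=t,**c)
a=cv2.resize(s[160:280,230:350,::-1],(420,420),interpolation=cv2.INTER_CUBIC)
b=cv2.resize(t[160:260,240:330,::-1],(378,420),interpolation=cv2.INTER_CUBIC)
cv2.imwrite("pics/g4.png",np.hstack([b,a]))
```

```text
t 11.3 p [ 0.5134 -0.0294  0.0289] jaw yaw 84.5 ydir [ 0.023 -0.028 -0.999] F [-1.1   0.61  1.45] w 0.0129 q [-0.26  0.71  1.87 -0.04  0.53 -1.7 ]
-> [ 0.515 -0.028  0.026] n 1 dyaw -0.2
[2, 3, -2] 0.003
```

View pics/g4.png

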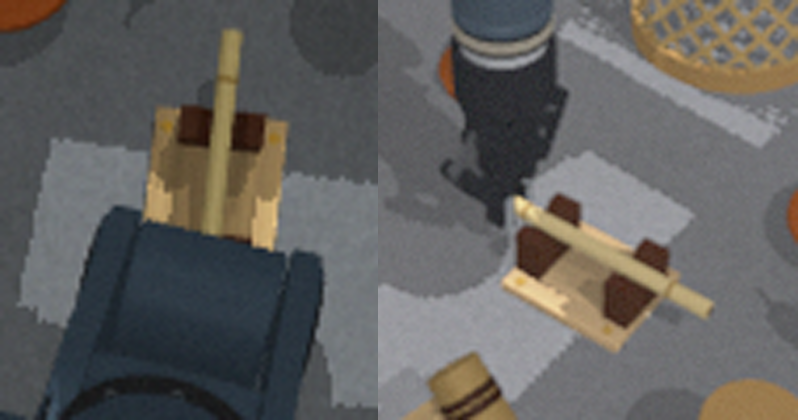

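The bar is nearly level in both grooves: foot end at crop (708,308), upper end at (518,204).

```bash
cat > m5.py <<'E'
from h import *
S=imaging.calibration("scene");T=imaging.calibration("top")
f,e=tri((T,(295.1,167.3)),(S,(324.3,247.8)));print("foot",f,e)
C=np.array([.592,-.035]);u=np.array([.995,-.0993]);n=np.array([.0993,.995])
b=onz(S,(269.5,217.8),.046)
for q in(f,onz(T,(295.1,167.3),.044),onz(S,(324.3,247.8),.044),b):print("along",(q[:2]-C)@u,"lat",(q[:2]-C)@n)
E
python3 m5.py
```

```text
foot [ 0.69520557 -0.04452157  0.04471574] 0.0002859333824526079
along 0.10363503811910943 lat 0.0007743473447875575
along 0.10351175656894791 lat 0.0006026659215716196
along 0.10358403624469036 lat 0.0015095508019664413
along -0.0726021206962154 lat 0.0017829976750176444
```

Call:
move_arm(rows=[{"slide":[1,4,-2],"turn":0,"hand":1},{"slide":[0,0,0],"turn":0,"hand":1}])

```text
clock: 11.65
ee_pos: [0.5158, -0.0286, 0.0261]
ee_rot: [0.537, 0.475, -0.476, -0.51]
ft_force: [-1.6, 0.3, 1.8]
grip_width: 0.0131
```

Run:
```python
from h import *
st()
```

```text
t 11.65 p [ 0.5158 -0.0286  0.0261] jaw yaw 84.45 ydir [ 0.024 -0.028 -0.999] F [-1.61  0.29  1.81] w 0.0131 q [-0.26  0.72  1.87 -0.04  0.52 -1.7 ]
```

Call:
move_arm(rows=[{"slide":[0,0,0],"turn":0,"hand":0.8},{"slide":[0,0,0],"turn":0,"hand":0.7},{"slide":[0,0,0],"turn":0,"hand":0.5},{"slide":[0,0,0],"turn":0,"hand":0.3},{"slide":[0,0,0],"turn":0,"hand":0.3},{"slide":[0,-8,0],"turn":0,"hand":0.3},{"slide":[0,-20,0],"turn":0,"hand":0.3},{"slide":[0,-30,0],"turn":0,"hand":0.3},{"slide":[0,-40,0],"turn":0,"hand":0.3},{"slide":[0,-20,0],"turn":0,"hand":0.3},{"slide":[0,0,0],"turn":0,"hand":0.3}])

```text
clock: 12.75
ee_pos: [0.5138, -0.0259, 0.1495]
ee_rot: [0.537, 0.475, -0.475, -0.51]
ft_force: [1.1, -0.6, -0.4]
grip_width: 0.0596
```

Run:
```python
from h import *
st()
c=imaging.calibration("wrist");im=imaging.camera("wrist");s=imaging.camera("scene");np.savez("w6.npz",im=im,s=s,**c)
a=cv2.resize(s[180:280,250:350,::-1],(300,300),interpolation=cv2.INTER_CUBIC);a=np.vstack([a,np.zeros((75,300,3),np.uint8)])
cv2.imwrite("pics/g5.png",np.hstack([cv2.resize(im[:,:,::-1],(500,375)),a]))
```

```text
t 12.75 p [ 0.5138 -0.0259  0.1495] jaw yaw 84.41 ydir [ 0.026 -0.029 -0.999] F [ 1.14 -0.55 -0.41] w 0.0596 q [-0.26  0.49  1.81 -0.03  0.81 -1.71]
```

View pics/g5.png

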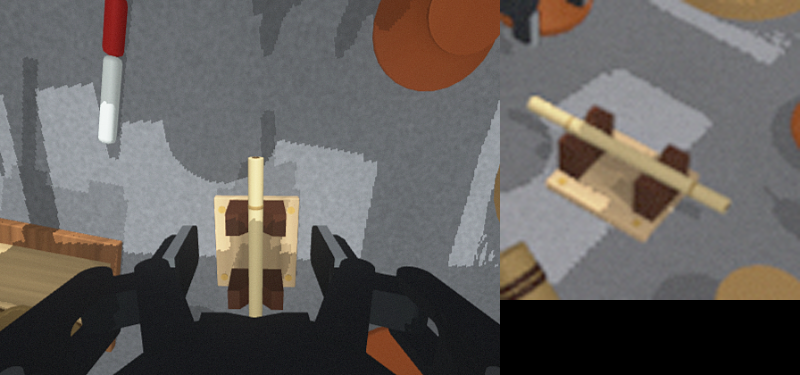

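The bar lies level in both grooves, released. I measure its ends to check the centring.

```bash
cat > m6.py <<'E'
from h import *
w=dict(np.load("w6.npz"));S=imaging.calibration("scene");s=w["s"].astype(int)
C=np.array([.592,-.035]);u=np.array([.995,-.0993]);n=np.array([.0993,.995])
m=((s[...,0]>140)&(s[...,0]-s[...,2]>45)).astype(np.uint8)
mm=np.zeros_like(m);mm[205:256,255:330]=m[205:256,255:330]
a,b=np.array([260.8,213.8]),np.array([325.5,248.5])
d=(b-a)/np.linalg.norm(b-a);P=np.argwhere(mm)[:,::-1].astype(float);q=P-a;k=abs(q@[-d[1],d[0]])<1.6;tt=q[k]@d;e1,e2=a+d*tt.min(),a+d*tt.max();print(e1,e2)
X,e=tri((w,(287.6,176.5)),(S,e1));print("near end 2-view",X,e)
for p in(e1,e2):
    x=onz(S,p,.044);print(x,"along",(x[:2]-C)@u,"lat",(x[:2]-C)@n)
x=onz(w,(287.6,176.5),.044);print("wrist near along",(x[:2]-C)@u,(x[:2]-C)@n)
E
python3 m6.py
python3 - <<'E'
from h import *
plan([([.592,-.035,.15],84.3,20)])
E
```

```text
[259.84549681 213.28807943] [324.90343551 248.18004965]
near end 2-view [ 0.48803672 -0.0246739   0.04605333] 0.0002937304568398769
[ 0.48666755 -0.02320114  0.044     ] along -0.10597741132260655 lat 0.001280348871656065
[ 0.69710497 -0.04413185  0.044     ] along 0.10548623529103288 lat 0.001350729586737714
wrist near along -0.1038854720576714 0.00012706810685334305
-> [ 0.592 -0.035  0.15 ] n 5 dyaw -0.1
[0, 0, -16] 0.0
[0, 0, -16] 0.0
[0, 0, -16] 0.0
[0, 0, -16] 0.0
[0, 0, -16] 0.0
```

Call:
move_arm(rows=[{"slide":[0,0,-10],"turn":0,"hand":0.3},{"slide":[0,0,-16],"turn":0,"hand":0.3},{"slide":[0,0,-16],"turn":0,"hand":0.3},{"slide":[0,0,-16],"turn":0,"hand":0.3},{"slide":[0,0,-12],"turn":0,"hand":0.3},{"slide":[0,0,-8],"turn":0,"hand":0.3},{"slide":[0,0,0],"turn":0,"hand":0.3}])

```text
clock: 13.55
ee_pos: [0.5907, -0.033, 0.1377]
ee_rot: [0.531, 0.47, -0.479, -0.517]
ft_force: [-0.1, 0.5, -0.0]
grip_width: 0.0595
```

Run:
```python
from h import *
st();plan([([.592,-.0345,.025],84.3,15)])
```

```text
t 13.55 p [ 0.5907 -0.033   0.1377] jaw yaw 84.36 ydir [ 0.004 -0.024 -1.   ] F [-0.12  0.52 -0.02] w 0.0595 q [-0.23  0.6   1.61 -0.03  0.92 -1.69]
-> [ 0.592 -0.034  0.025] n 8 dyaw -0.1
[0, 14, 0] 0.0
[0, 14, 0] 0.0
[0, 14, 0] 0.0
[0, 14, 0] 0.0
[0, 14, 0] 0.0
[0, 14, 0] 0.0
[0, 14, 0] 0.0
[0, 14, 0] 0.0
```

Call:
move_arm(rows=[{"slide":[0,14,0],"turn":0,"hand":0.3},{"slide":[0,14,0],"turn":0,"hand":0.3},{"slide":[0,14,0],"turn":0,"hand":0.3},{"slide":[0,14,0],"turn":0,"hand":0.3},{"slide":[0,12,0],"turn":0,"hand":0.3},{"slide":[0,0,0],"turn":0,"hand":0.3}])

```text
clock: 14.15
ee_pos: [0.5846, -0.0335, 0.0606]
ee_rot: [0.528, 0.468, -0.482, -0.52]
ft_force: [-1.0, -0.4, -0.5]
grip_width: 0.0597
```

Run:
```python
from h import *
st();plan([([.592,-.0345,.025],84.3,15)])
```

```text
t 14.15 p [ 0.5846 -0.0335  0.0606] jaw yaw 84.36 ydir [-0.007 -0.021 -1.   ] F [-1.02 -0.38 -0.46] w 0.0597 q [-0.24  0.72  1.66 -0.03  0.77 -1.69]
-> [ 0.592 -0.034  0.025] n 3 dyaw -0.1
[0, 12, -3] 0.0
[0, 12, -3] 0.0
[0, 12, -3] 0.0
```

Call:
move_arm(rows=[{"slide":[0,2,-6],"turn":0,"hand":0.3},{"slide":[0,11,-2],"turn":0,"hand":0.3},{"slide":[0,11,-2],"turn":0,"hand":0.3},{"slide":[0,8,-1],"turn":0,"hand":0.3},{"slide":[0,0,0],"turn":0,"hand":0.3}])

```text
clock: 14.65
ee_pos: [0.5968, -0.0355, 0.0263]
ee_rot: [0.528, 0.468, -0.481, -0.52]
ft_force: [-0.9, 0.8, 0.4]
grip_width: 0.0595
```

Run:
```python
from h import *
st();plan([([.592,-.0345,.025],84.3,15)])
```

```text
t 14.65 p [ 0.5968 -0.0355  0.0263] jaw yaw 84.36 ydir [-0.006 -0.021 -1.   ] F [-0.92  0.81  0.39] w 0.0595 q [-0.24  0.78  1.63 -0.03  0.73 -1.68]
-> [ 0.592 -0.034  0.025] n 1 dyaw -0.1
[1, 1, 5] 0.001
```

Call:
move_arm(rows=[{"slide":[1,2,5],"turn":0,"hand":0.3},{"slide":[0,0,0],"turn":0,"hand":0.6},{"slide":[0,0,0],"turn":0,"hand":0.9},{"slide":[0,0,0],"turn":0,"hand":1},{"slide":[0,0,0],"turn":0,"hand":1},{"slide":[0,0,0],"turn":0,"hand":1},{"slide":[0,0,0],"turn":0,"hand":1}], force=40)

```text
clock: 15.35
ee_pos: [0.5919, -0.0356, 0.0257]
ee_rot: [0.529, 0.468, -0.482, -0.518]
ft_force: [0.7, 0.3, -0.4]
grip_width: 0.0129
```

Run:
```python
from h import *
st();C=np.array([.592,-.035]);u=np.array([.995,-.0993]);print((r.sense()["ee_pos"][:2]-C)@u)
plan([([.5915,-.035,.25],84.3,22)])
```

```text
t 15.35 p [ 0.5919 -0.0356  0.0257] jaw yaw 84.41 ydir [-0.004 -0.024 -1.   ] F [ 0.73  0.25 -0.44] w 0.0129 q [-0.24  0.78  1.65 -0.04  0.71 -1.68]
-5.8488443776340084e-05
-> [ 0.592 -0.035  0.25 ] n 11 dyaw -0.1
[0, -20, 0] 0.0
[0, -20, 0] 0.0
[0, -20, 0] 0.0
[0, -20, 0] 0.0
[0, -20, 0] 0.0
[0, -20, 0] 0.0
[0, -20, 0] 0.0
[0, -20, 0] 0.0
[0, -20, 0] 0.0
[0, -20, 0] 0.0
[0, -20, 0] 0.0
```

Call:
move_arm(rows=[{"slide":[0,-6,0],"turn":0,"hand":1},{"slide":[0,-15,0],"turn":0,"hand":1},{"slide":[0,-20,0],"turn":0,"hand":1},{"slide":[0,-20,0],"turn":0,"hand":1},{"slide":[0,-20,0],"turn":0,"hand":1},{"slide":[0,-20,0],"turn":0,"hand":1},{"slide":[0,-20,0],"turn":0,"hand":1},{"slide":[0,-20,0],"turn":0,"hand":1},{"slide":[0,-20,0],"turn":0,"hand":1},{"slide":[0,-20,0],"turn":0,"hand":1},{"slide":[0,-20,0],"turn":0,"hand":1},{"slide":[0,-20,0],"turn":0,"hand":1},{"slide":[0,-10,0],"turn":0,"hand":1},{"slide":[0,0,0],"turn":0,"hand":1}])

```text
clock: 16.75
ee_pos: [0.5917, -0.026, 0.2808]
ee_rot: [0.531, 0.472, -0.479, -0.515]
ft_force: [-0.4, -0.3, 0.1]
grip_width: 0.0127
```

Run:
```python
from h import *
st();plan([([.547,.312,.26],87.8,30)])
```

```text
t 16.75 p [ 0.5917 -0.026   0.2808] jaw yaw 84.57 ydir [ 0.008 -0.023 -1.   ] F [-0.4  -0.27  0.13] w 0.0127 q [-0.22  0.43  1.47 -0.02  1.24 -1.69]
-> [0.547 0.312 0.26 ] n 12 dyaw 3.2
[28, 1, 6] -0.005
[28, 1, 6] -0.005
[28, 1, 6] -0.005
[28, 1, 6] -0.005
[28, 1, 6] -0.005
[28, 1, 6] -0.005
[28, 1, 6] -0.005
[28, 1, 5] -0.005
[28, 1, 5] -0.005
[28, 1, 5] -0.005
[28, 1, 5] -0.005
[28, 1, 5] -0.005
```

Call:
move_arm(rows=[{"slide":[14,0,3],"turn":-0.002,"hand":1},{"slide":[28,0,6],"turn":-0.005,"hand":1},{"slide":[28,0,6],"turn":-0.005,"hand":1},{"slide":[28,0,6],"turn":-0.005,"hand":1},{"slide":[28,0,6],"turn":-0.005,"hand":1},{"slide":[28,0,6],"turn":-0.005,"hand":1},{"slide":[28,0,6],"turn":-0.005,"hand":1},{"slide":[28,0,6],"turn":-0.005,"hand":1},{"slide":[28,0,5],"turn":-0.005,"hand":1},{"slide":[28,0,5],"turn":-0.005,"hand":1},{"slide":[28,0,5],"turn":-0.005,"hand":1},{"slide":[20,0,4],"turn":-0.005,"hand":1},{"slide":[10,0,1],"turn":-0.002,"hand":1},{"slide":[0,0,0],"turn":0,"hand":1}])

```text
clock: 18.15
ee_pos: [0.5296, 0.3241, 0.2546]
ee_rot: [-0.506, -0.479, 0.506, 0.509]
ft_force: [0.1, 0.1, 0.2]
grip_width: 0.0124
```

Run:
```python
from h import *
st();plan([([.547,.3115,.23],87.8,10)])
```

```text
t 18.15 p [0.5296 0.3241 0.2546] jaw yaw 88.29 ydir [-0.031 -0.024 -0.999] F [0.09 0.1  0.23] w 0.0124 q [ 0.37  0.51  1.39 -0.01  1.28 -1.16]
-> [0.547 0.312 0.23 ] n 4 dyaw -0.5
[-3, 6, -5] 0.002
[-3, 6, -5] 0.002
[-3, 6, -5] 0.002
[-3, 6, -5] 0.002
```

Call:
move_arm(rows=[{"slide":[-4,0,-6],"turn":0.003,"hand":1},{"slide":[-5,0,-6],"turn":0.003,"hand":1},{"slide":[-4,0,-5],"turn":0.002,"hand":1},{"slide":[0,0,0],"turn":0,"hand":1},{"slide":[0,0,0],"turn":0,"hand":1}])

```text
clock: 18.65
ee_pos: [0.5482, 0.3052, 0.2533]
ee_rot: [-0.509, -0.474, 0.504, 0.512]
ft_force: [-0.1, -0.1, -0.9]
grip_width: 0.0128
```

Run:
```python
from h import *
st();plan([([.547,.3118,.23],87.8,10)])
c=imaging.calibration("wrist");im=imaging.camera("wrist");s=imaging.camera("scene");t=imaging.camera("top");np.savez("w7.npz",im=im,s=s,t=t,**c)
a=cv2.resize(s[60:200,280:420,::-1],(420,420),interpolation=cv2.INTER_CUBIC)
cv2.imwrite("pics/g6.png",np.hstack([cv2.resize(im[100:420,120:410,::-1],(380,420)),a]))
```

```text
t 18.65 p [0.5482 0.3052 0.2533] jaw yaw 87.52 ydir [-0.033 -0.027 -0.999] F [-0.13 -0.09 -0.92] w 0.0128 q [ 0.34  0.53  1.37 -0.01  1.29 -1.19]
-> [0.547 0.312 0.23 ] n 3 dyaw 0.3
[2, 8, 0] -0.002
[2, 8, 0] -0.002
[2, 8, 0] -0.002
```

View pics/g6.png

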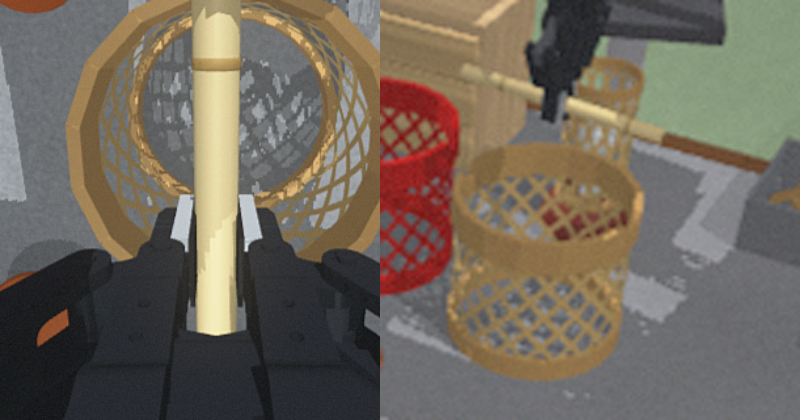

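The bar is held above the hoop, and in plan it runs along the notch line. I check levelness and centring from the scene view's two end pixels, cutting the rays with the bar's vertical plane.

```bash
cat > m7.py <<'E'
from h import *
S=imaging.calibration("scene");s=r.sense();R=Ro.from_quat(s["ee_rot"]).as_matrix();g=s["ee_pos"]-.019*R[:,1];print("grip",g)
n=R[:,0].copy();n[2]=0;n/=np.linalg.norm(n);ub=np.array([n[1],-n[0],0])
for p in((307.3,83.3),(374.3,105)):
    o,d=ray(S,p);X=o+d*((g-o)@n)/(d@n);print(X,"along",(X-g)@ub,"dz",X[2]-g[2])
E
python3 m7.py
```

```text
grip [0.54847076 0.30635721 0.27231675]
[0.44608604 0.31066586 0.27468232] along -0.10247534213341065 dz 0.0023655699409133035
[0.65758073 0.30176554 0.27023082] along 0.10920653951574984 dz -0.0020859288345286275
```

Call:
move_arm(rows=[{"slide":[3,3,1],"turn":-0.003,"hand":1},{"slide":[3,8,0],"turn":-0.003,"hand":1},{"slide":[1,10,0],"turn":0,"hand":1},{"slide":[0,10,0],"turn":0,"hand":1},{"slide":[0,10,0],"turn":0,"hand":1},{"slide":[0,10,0],"turn":0,"hand":1},{"slide":[0,8,0],"turn":0,"hand":1},{"slide":[0,4,0],"turn":0,"hand":1},{"slide":[0,0,0],"turn":0,"hand":1}], force=30)

```text
clock: 19.7
ee_pos: [0.5428, 0.3122, 0.1828]
ee_rot: [-0.506, -0.475, 0.507, 0.51]
ft_force: [0.4, 0.0, -0.2]
grip_width: 0.0125
```

Run:
```python
from h import *
st();plan([([.5465,.3118,.165],87.8,8)])
```

```text
t 19.7 p [0.5428 0.3122 0.1828] jaw yaw 88.06 ydir [-0.037 -0.028 -0.999] F [ 0.37  0.02 -0.19] w 0.0125 q [ 0.35  0.6   1.44 -0.01  1.14 -1.18]
-> [0.546 0.312 0.165] n 3 dyaw -0.3
[0, 6, -1] 0.002
[0, 6, -1] 0.002
[0, 6, -1] 0.002
```

Call:
move_arm(rows=[{"slide":[0,3,-3],"turn":0.003,"hand":1},{"slide":[0,5,-1],"turn":0.002,"hand":1},{"slide":[0,5,-1],"turn":0,"hand":1},{"slide":[0,0,0],"turn":0,"hand":1}])

```text
clock: 20.1
ee_pos: [0.5488, 0.3118, 0.1696]
ee_rot: [-0.508, -0.474, 0.505, 0.511]
ft_force: [-0.6, -0.6, -0.7]
grip_width: 0.0125
```

Run:
```python
from h import *
st();plan([([.5465,.3118,.142],87.8,5)])
c=imaging.calibration("wrist");im=imaging.camera("wrist");s=imaging.camera("scene");t=imaging.camera("top");np.savez("w8.npz",im=im,s=s,t=t,**c)
a=cv2.resize(s[75:195,290:400,::-1],(385,420),interpolation=cv2.INTER_CUBIC)
cv2.imwrite("pics/g7.png",np.hstack([cv2.resize(im[:320,140:430,::-1],(380,420)),a]))
```

```text
t 20.1 p [0.5488 0.3118 0.1696] jaw yaw 87.73 ydir [-0.034 -0.027 -0.999] F [-0.56 -0.57 -0.71] w 0.0125 q [ 0.35  0.62  1.44 -0.02  1.12 -1.18]
-> [0.546 0.312 0.142] n 6 dyaw 0.1
[0.1, 4.6, 0.2] -0.0
[0.1, 4.6, 0.2] -0.0
[0.1, 4.6, 0.2] -0.0
[0.1, 4.6, 0.2] -0.0
[0.1, 4.6, 0.2] -0.0
[0.1, 4.6, 0.2] -0.0
```

View pics/g7.png

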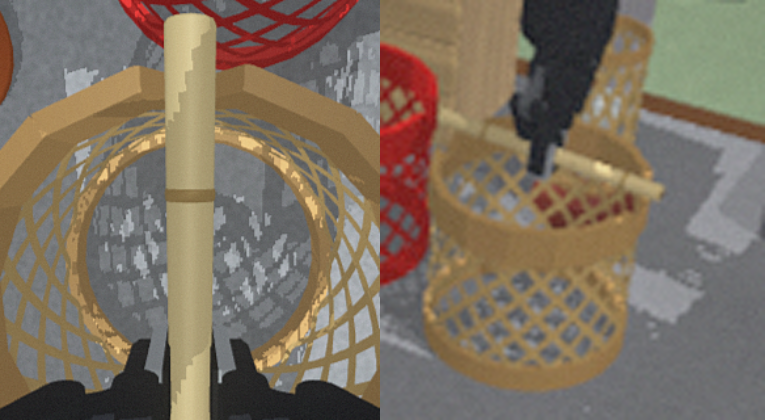

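In the wrist view the near notch (142–248) straddles the bar at (190). I check the near end's position from the wrist image.

Run:
```python
from h import *
w=dict(np.load("w8.npz"));s=r.sense();R=Ro.from_quat(s["ee_rot"]).as_matrix();g=s["ee_pos"]-.019*R[:,1];print("grip",g)
S=imaging.calibration("scene")
X=onz(w,(285,12.5),g[2]+.0075);print("near end",X,np.linalg.norm(X[:2]-g[:2]))
print("near notch ctr",onz(w,(140+195*290/380,70*320/420),.17))
n=R[:,0].copy();n[2]=0;n/=np.linalg.norm(n)
o,d=ray(S,(290+(661-380)/3.5,75+190/3.5));X=o+d*((g-o)@n)/(d@n);print("far",X,np.linalg.norm(X-g))
```

```text
grip [0.54969674 0.31249775 0.18939935]
near end [0.44679293 0.31613208 0.19689935] 0.10296797140965507
near notch ctr [0.45292127 0.31673881 0.17      ]
far [0.65732117 0.30824765 0.18896179] 0.10770920003513774
```

Both ends say the bar's centre is about 2.4 mm past the grip point, towards +x, so the tool should move about 4.5 mm back towards the robot (tool +z). Then I lower slowly.

Call:
move_arm(rows=[{"slide":[0,2,3],"turn":0,"hand":1},{"slide":[0,4,2],"turn":0,"hand":1},{"slide":[0,4,0],"turn":0,"hand":1},{"slide":[0,4,0],"turn":0,"hand":1},{"slide":[0,0,0],"turn":0,"hand":1}], force=25)

```text
clock: 20.75
ee_pos: [0.5429, 0.312, 0.1561]
ee_rot: [-0.508, -0.475, 0.505, 0.511]
ft_force: [-0.0, 0.4, -0.9]
grip_width: 0.0125
```

Run:
```python
from h import *
st();plan([([.5446,.3118,.142],87.8,5)])
```

```text
t 20.75 p [0.5429 0.312  0.1561] jaw yaw 87.75 ydir [-0.032 -0.026 -0.999] F [-0.01  0.44 -0.92] w 0.0125 q [ 0.35  0.63  1.47 -0.02  1.08 -1.17]
-> [0.545 0.312 0.142] n 3 dyaw 0.0
[0.1, 4.7, -0.7] -0.0
[0.1, 4.7, -0.7] -0.0
[0.1, 4.7, -0.7] -0.0
```

Call:
move_arm(rows=[{"slide":[0,3,-2],"turn":0,"hand":1},{"slide":[0,3,-1],"turn":0,"hand":1},{"slide":[0,2,0],"turn":0,"hand":1},{"slide":[0,2,0],"turn":0,"hand":1},{"slide":[0,0,0],"turn":0,"hand":1}])

```text
clock: 21.25
ee_pos: [0.5464, 0.3117, 0.1449]
ee_rot: [-0.508, -0.475, 0.504, 0.511]
ft_force: [-0.5, 0.0, -0.4]
grip_width: 0.0126
```

Run:
```python
from h import *
st();plan([([.5446,.3118,.142],87.8,5)])
```

```text
t 21.25 p [0.5464 0.3117 0.1449] jaw yaw 87.75 ydir [-0.032 -0.026 -0.999] F [-0.48  0.04 -0.35] w 0.0126 q [ 0.35  0.65  1.47 -0.02  1.06 -1.18]
-> [0.545 0.312 0.142] n 1 dyaw 0.1
[0.1, 3.0, 1.7] -0.001
```

Call:
move_arm(rows=[{"slide":[0,1,2],"turn":0,"hand":1},{"slide":[0,2,0],"turn":0,"hand":1},{"slide":[0,1,0],"turn":0,"hand":1},{"slide":[0,0,0],"turn":0,"hand":1}])

```text
clock: 21.65
ee_pos: [0.545, 0.3126, 0.1421]
ee_rot: [-0.509, -0.477, 0.503, 0.51]
ft_force: [0.1, 0.1, 2.0]
grip_width: 0.0126
```

Run:
```python
from h import *
st()
c=imaging.calibration("wrist");im=imaging.camera("wrist");s=imaging.camera("scene");np.savez("w9.npz",im=im,s=s,**c)
a=cv2.resize(s[75:195,290:400,::-1],(385,420),interpolation=cv2.INTER_CUBIC)
cv2.imwrite("pics/g8.png",np.hstack([cv2.resize(im[:320,140:430,::-1],(380,420)),a]))
```

```text
t 21.65 p [0.545  0.3126 0.1421] jaw yaw 87.78 ydir [-0.029 -0.024 -0.999] F [0.07 0.12 2.02] w 0.0126 q [ 0.35  0.65  1.47 -0.01  1.05 -1.17]
```

View pics/g8.png

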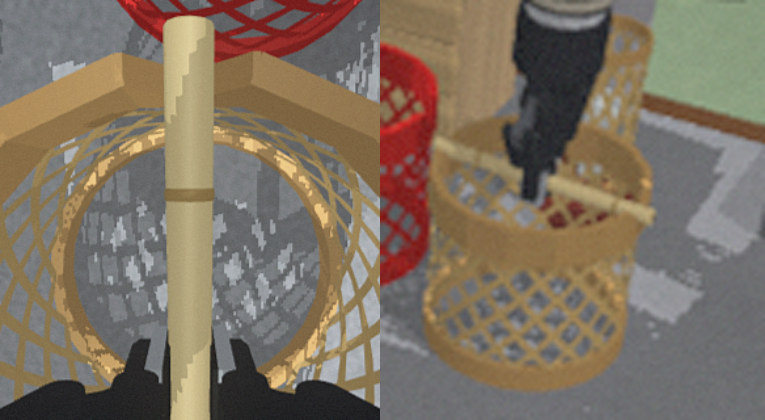

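Contact force is 2 N and the bar is in both notches, far end first. I ease down a little more at the lowest grip so it pivots level.

Call:
move_arm(rows=[{"slide":[0,1,0],"turn":0,"hand":1},{"slide":[0,1,0],"turn":0,"hand":1},{"slide":[0,0,0],"turn":0,"hand":1}], force=20)

```text
clock: 22.05
ee_pos: [0.5451, 0.3126, 0.1419]
ee_rot: [-0.509, -0.477, 0.503, 0.51]
ft_force: [-1.3, 0.1, 1.2]
grip_width: 0.0129
```

Run:
```python
from h import *
st();s=imaging.camera("scene");im=imaging.camera("wrist");p=np.load("w9.npz")
print("scene shift",abs(s[130:195,290:400].astype(int)-p["s"][130:195,290:400]).mean())
```

```text
t 22.05 p [0.5451 0.3126 0.1419] jaw yaw 87.8 ydir [-0.028 -0.024 -0.999] F [-1.32  0.09  1.18] w 0.0129 q [ 0.35  0.65  1.47 -0.02  1.05 -1.17]
scene shift 2.2366899766899766
```

Call:
move_arm(rows=[{"slide":[0,3,0],"turn":0,"hand":1},{"slide":[0,2,0],"turn":0,"hand":1},{"slide":[0,0,0],"turn":0,"hand":1}])

```text
clock: 22.45
ee_pos: [0.5451, 0.3126, 0.1421]
ee_rot: [-0.509, -0.478, 0.503, 0.51]
ft_force: [-0.3, 0.7, 1.2]
grip_width: 0.0126
```

Run:
```python
from h import *
st()
```

```text
t 22.45 p [0.5451 0.3126 0.1421] jaw yaw 87.81 ydir [-0.026 -0.024 -0.999] F [-0.3   0.68  1.19] w 0.0126 q [ 0.35  0.65  1.48 -0.02  1.05 -1.17]
```

The tool no longer sinks, so the bar is seated. I release gradually and back straight up.

Call:
move_arm(rows=[{"slide":[0,0,0],"turn":0,"hand":0.82},{"slide":[0,0,0],"turn":0,"hand":0.76},{"slide":[0,0,0],"turn":0,"hand":0.7},{"slide":[0,0,0],"turn":0,"hand":0.6},{"slide":[0,0,0],"turn":0,"hand":0.5},{"slide":[0,0,0],"turn":0,"hand":0.5}])

```text
clock: 23.05
ee_pos: [0.5443, 0.3115, 0.1393]
ee_rot: [-0.509, -0.476, 0.504, 0.51]
ft_force: [-0.4, 1.0, -0.3]
grip_width: 0.0428
```

Call:
move_arm(rows=[{"slide":[0,-5,0],"turn":0,"hand":0.5},{"slide":[0,-12,0],"turn":0,"hand":0.5},{"slide":[0,-20,0],"turn":0,"hand":0.5},{"slide":[0,-30,0],"turn":0,"hand":0.5},{"slide":[0,-40,0],"turn":0,"hand":0.5},{"slide":[0,-40,0],"turn":0,"hand":0.5},{"slide":[0,-40,0],"turn":0,"hand":0.5},{"slide":[0,-30,0],"turn":0,"hand":0.5},{"slide":[0,0,0],"turn":0,"hand":0.5},{"slide":[0,0,0],"turn":0,"hand":0.5}])

```text
clock: 24.05
ee_pos: [0.5507, 0.3175, 0.3727]
ee_rot: [-0.51, -0.478, 0.502, 0.51]
ft_force: [-0.4, 0.2, -1.8]
grip_width: 0.0424
```

Run:
```python
from h import *
st()
c=imaging.calibration("wrist");im=imaging.camera("wrist");s=imaging.camera("scene");np.savez("w10.npz",im=im,s=s,**c)
a=cv2.resize(s[75:195,290:400,::-1],(385,420),interpolation=cv2.INTER_CUBIC)
cv2.imwrite("pics/g9.png",np.hstack([cv2.resize(im[:360,140:440,::-1],None,fx=1.16,fy=1.1667),a[:420]]) if 0 else np.hstack([cv2.resize(im[:330,130:430,::-1],(382,420)),a]))
```

```text
t 24.05 p [0.5507 0.3175 0.3727] jaw yaw 87.77 ydir [-0.025 -0.024 -0.999] F [-0.38  0.15 -1.81] w 0.0424 q [ 0.35  0.44  1.19 -0.01  1.54 -1.18]
```

View pics/g9.png

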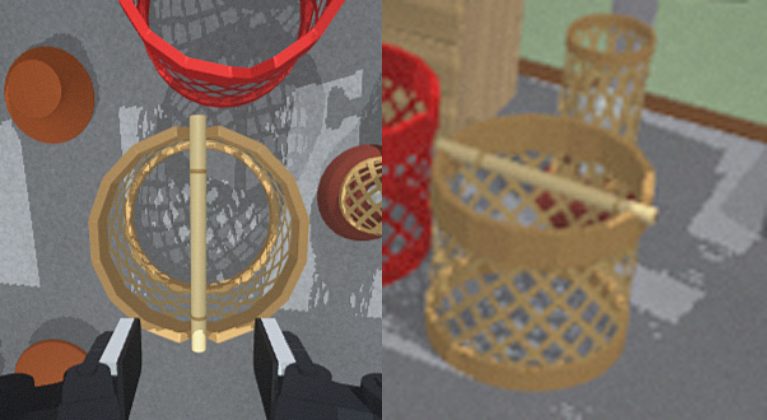

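The bar lies in both notches, its ends at crop (198,115) and (199,352). I measure the overhang and whether the shade moved.

```bash
cat > m8.py <<'E'
from h import *
w=dict(np.load("w10.npz"));o=lambda p:(130+p[0]*300/382-.1,p[1]*330/420-.1)
im=w["im"].astype(int);x=int(round(o((198.5,0))[0]))
a=im[:300,x-2:x+3].mean(1);m=(a[:,0]-a[:,2]>35)&(a[:,0]>100);k=np.where(m)[0];k=k[(k>80)&(k<285)];print("bar rows",k.min(),k.max())
A=onz(w,(o((198,0))[0],k.min()),.163);B=onz(w,(o((199,0))[0],k.max()+1),.161)
print(A,B,np.linalg.norm((A-B)[:2]),"mid",(A+B)/2)
# hoop outer circle fit
P=[(90,232),(307,232),(110,170),(288,165),(105,290),(293,292),(155,130),(240,130),(125,318),(172,340),(275,315),(225,340)]
Q=np.array([onz(w,o(p),.17)[:2] for p in P]);M=np.c_[2*Q,np.ones(len(Q))];s=np.linalg.lstsq(M,(Q**2).sum(1),rcond=None)[0]
print("hoop c",s[:2],"r",np.sqrt(s[2]+s[:2]@s[:2]),"res",(np.hypot(*(Q-s[:2]).T)).round(4))
E
python3 m8.py
```

```text
bar rows 81 276
[0.43344325 0.31681072 0.163     ] [0.65654569 0.30920134 0.161     ] 0.22323217189792466 mid [0.54499447 0.31300603 0.162     ]
hoop c [0.54624958 0.31299048] r 0.0965864888121713 res [0.0949 0.0939 0.0953 0.0978 0.0959 0.0964 0.0981 0.0973 0.0988 0.0968
 0.0974 0.0963]
```

```bash
sed -i 's/&(a\[:,0\]>100)/\&(a[:,0]>100)\&(a[:,0]-a[:,1]<60)/' m8.py; python3 m8.py
python3 - <<'E'
from h import *
w=np.load("w10.npz");im=w["im"][:,:,::-1]
a=im[80:115,262:310];b=im[250:285,262:310]
cv2.imwrite("pics/g10.png",np.hstack([cv2.resize(q,None,fx=8,fy=8,interpolation=cv2.INTER_CUBIC) for q in(a,b)]))
E
```

```text
bar rows 81 276
[0.43344325 0.31681072 0.163     ] [0.65654569 0.30920134 0.161     ] 0.22323217189792466 mid [0.54499447 0.31300603 0.162     ]
hoop c [0.54624958 0.31299048] r 0.0965864888121713 res [0.0949 0.0939 0.0953 0.0978 0.0959 0.0964 0.0981 0.0973 0.0988 0.0968
 0.0974 0.0963]
```

View pics/g10.png

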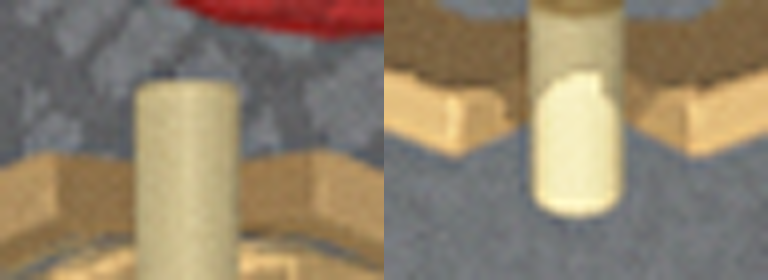

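Run:
```python
from h import *
w=dict(np.load("w10.npz"))
f=lambda x,r_,z:onz(w,(x-.5,r_-.5),z)
A=f(262+187/8,80+82/8,.168);B=f(262+578/8-48,250+215/8,.166)
B=f(262+(578-384)/8,250+215/8,.167)
a1=f(262+45/8,80+153/8,.17);a2=f(262+318/8,80+153/8,.17);b1=f(262+(460-384)/8,250+155/8,.17);b2=f(262+(695-384)/8,250+157/8,.17)
print("bar",A,B,np.linalg.norm((A-B)[:2]));n=(a1+a2)/2;m=(b1+b2)/2;print("notch",n,m,(n+m)/2,np.linalg.norm(n-m))
print("widths",np.linalg.norm(a1-a2),np.linalg.norm(b1-b2))
u=(m-n)/np.linalg.norm(m-n);v=np.array([-u[1],u[0],0])
print("overhang near",(n-A)@u,"far",(B-m)@u,"lat",(A-n)@v,(B-m)@v,"bar mid - notch mid along",((A+B-n-m)/2)@u)
```

```text
bar [0.44267027 0.31603287 0.168     ] [0.65287763 0.30894617 0.167     ] 0.21032678238128452
notch [0.45155953 0.3150023  0.17      ] [0.64202494 0.3093306  0.17      ] [0.54679224 0.31216645 0.17      ] 0.1905498387830734
widths 0.035444079207970505 0.03471359966726272
overhang near 0.008915995915265549 far 0.01085932278764024 lat 0.0007655181803934879 -6.123169850554697e-05 bar mid - notch mid along 0.0009716634361872632
```

Overhang is 8.9 and 10.9 mm, so the bar is within 1 mm of centred, and the shade moved less than 1 mm. Next is a check by numbers that nothing else changed, then the hand-in.

Run:
```python
from h import *
t=imaging.camera("top").astype(int);t0=np.load("top0.npy").astype(int);d=abs(t-t0).max(2)
for n,(x,y) in dict(dark=(393,220),quiver=(378,193),marker=(332,270),glue=(282,136),canister=(335,138),dish=(240,147),ochre=(227,274),sanding=(462,248),vbl=(290,205)).items():
    print(n,(d[y-14:y+15,x-14:x+15]>40).mean().round(3),end="; ")
st();print(r.job_done());st()
```

```text
dark 0.0; quiver 0.021; marker 0.0; glue 0.0; canister 0.0; dish 0.0; ochre 0.0; sanding 0.0; vbl 0.0; t 24.2 p [0.5503 0.3172 0.3707] jaw yaw 87.77 ydir [-0.028 -0.025 -0.999] F [ 0.67 -0.45 -0.22] w 0.0424 q [ 0.35  0.44  1.19 -0.01  1.54 -1.18]
the job is handed in; nothing more can be done
None
the job is handed in; nothing more can be done
```

The crossbar is fitted and the job was handed in at 24.2 s of the 64 s, with the robot clear of everything. I drew the pale bar from its tube, laid it centred in the V-blocks and let go. Then I took it by the middle, laid it in both notches of the tan shade, let go and backed straight up.

**Last checks:**
- **Centring on the shade:** the ends stand out 8.9 mm and 10.9 mm, about 1 mm off centre, within the measuring error. The bar sits within 1 mm of the notch centres sideways.
- **Shade:** the hoop centre measured within about 1 mm of its starting place.
- **Other things:** a before/after comparison in the top view showed no change at the dark bar or any bystander except the small lamp, which I left out. The only difference, at the quiver, is the missing pale bar.

**What did not go cleanly:**
- The first grasp on the bar in its tube held only by the fingertips, so I opened and took it again deeper.
- The tool tilts slightly as it moves, so the bar was carried about 1.2° off level to the shade. It touched at one end first, at about 2 N, and I eased it down until the tool stopped sinking, then let go.
- Its final levelness was judged from the pictures, not measured by triangulation.
- I viewed 14 pictures, four over the budget of 10.

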